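# Weigh a rock on the hanging scale

### The job

Weigh the long flat rock. With the weighing pan still standing on the bench, set the rock into it; then hang the pan by its hook from the ring under the spring scale, and lower it slowly until the scale carries the whole weight before you let go, so that the scale is not jerked, either down or up. Leave the loaded pan hanging quietly, clear of the bench, and leave everything else where it is.

Things in the scene. Friction and masses are not known exactly. Their poses are not given: they have to be found in the camera images.
- rock_flat_center (a point): Centre of the long flat rock to be weighed: pale grey reef rock, loose, weight unknown (0.2 to 0.6 kg), a slab about 96 mm long (its x axis), 50 mm wide (y axis; rough, nearly upright sides) and 47 mm high. This point is 22 mm above its underside. The round rock and the spire are not to be weighed.
- pan_grip (a point): On the pan (same axes): middle of its upright black grip sleeve on the pan's axis, 150 mm above the underside. The sleeve is 16 mm wide along y, 22 mm along x, and runs from 115 to 185 mm above the underside, between bow and hook. The pan's weight hangs straight below it.
- pan_hook (a point): On the pan (same axes): seat of the open hook on top, on the pan's axis 224.5 mm above the underside, where the middle of the ring's wire lies when fully seated. The hook is 7 mm wire in the x-z plane: back at x = -17 mm, top 10 mm above this point, tip at x = +20 mm pointing down, ending 16 mm below this point. The mouth, open to +x, lies between the tip and the sleeve's top (39 mm below).
- ring_bar (a point): Middle of the lowest wire of the closed steel ring under the spring scale, about 360 mm above the bench unloaded. 6 mm wire, 44 mm inside diameter, in its x-z plane: a hook goes through along y (-y points towards the post); z up. The scale, a 33 mm tube starting 70 mm above, hangs from an arm 300 mm above and swings softly when pushed; it does not twist. The post stands 0.31 m to -y.
- plunger (a joint): How far the scale's ring and pointer are drawn down, m: 0 unloaded, stop at 0.12. The spring takes 80 N per metre; pan and rock draw it 55 to 105 mm. Letting go while the hand still carries or pulls down more than about half a newton makes it spring: it must never run faster than 0.08 m/s, down or up, nor be loaded with more than 18 N.
- pan: Weighing pan, loose, 0.25 kg; origin at the centre of its underside, z up. Aluminium dish 190 mm across at the rim, 144 mm at the foot, 30 mm deep, floor 4 mm thick. A rigid wire bow spans it in its y-z plane: legs at y = +-92 mm up to z = 60 mm, then sloping in to z = 116 mm at the middle, so it is loaded from the -x or +x side, under the bow.
- rock_flat: The same long flat rock, origin at the centre of its underside.
- rock_round: Bystander: round rock, 70 mm.
- rock_spire: Bystander: stubby spire of rock, 68 mm wide, 78 mm high.
- glue: Bystander: white plastic bottle, 48 mm across, 120 mm high.
- jar: Bystander: clear jar, 64 mm across, 80 mm high.
- brush: Bystander: brush lying on the bench.
- chisel: Bystander: hand tool lying on the bench.
- tub: Bystander: grey tub of rubble, 136 mm across, 60 mm high.

How it is judged (in metres and radians):
On the way, in this order (a step that is already met when the one before it is completed fails the run):
1. the flat rock lies in the pan, let go, with the pan standing on the bench (horizontal distance between rock_flat and pan below 0.05 m and z of rock_flat in the frame of pan below 0.03 m and height (world z) of pan below 0.01 m and angle between pan's own z axis and vertical below 0.1 rad and contact force between the fingers and rock_flat below 0.05 N), for 0.2 s.
2. the pan hangs in the ring with its hook seated and draws the scale down (distance between pan_hook and ring_bar below 0.012 m and value of joint plunger above 0.025 m), for 0.2 s.
At the end, for the whole second after the job is handed in: The pan's hook is seated on the ring's lowest wire (within 12 mm), the scale carries pan and rock (plunger drawn 40 to 118 mm), the rock lies in the dish, the pan hangs within 0.3 rad of level, at least 15 mm clear of the bench, moving slower than 0.12 m/s, the plunger slower than 0.05 m/s (distance between pan_hook and ring_bar below 0.012 m and value of joint plunger between 0.04 and 0.118 m and velocity of joint plunger between -0.05 and 0.05 m/s and horizontal distance between rock_flat and pan below 0.06 m and z of rock_flat in the frame of pan below 0.035 m and height (world z) of pan above 0.015 m and angle between pan's own z axis and vertical below 0.3 rad and linear speed of pan below 0.12 m/s); the robot touches nothing.
It fails at once if the scale is jerked down: plunger faster than 0.08 m/s (velocity of joint plunger above 0.08 m/s).
It fails at once if the scale springs up: plunger faster than 0.08 m/s (velocity of joint plunger below -0.08 m/s).
It fails at once if the scale is overloaded: more than 18 N on its ring (contact force between plunger and anything else above 18 N).
It fails at once if the rock is dropped: it falls free faster than 0.5 m/s (contact force between rock_flat and anything else below 0.01 N and linear speed of rock_flat above 0.5 m/s).
It fails at once if another thing on the bench is moved by more than 30 mm (distance of any of rock_round, rock_spire, glue, jar, brush, chisel, tub from where it was at the start of the episode above 0.03 m).
It also fails if it takes over 72 s, if anything falls off the work surface, if the arm or the gripper's body presses on something with over 40 N, if the wrist force passes 120 N, or if a joint passes its speed limit or range.

### The arm

A 6-joint arm with a two-finger parallel gripper is mounted at the origin on the work surface. World frame = base frame: x ahead of the robot, y to its left, z up, the work surface at z = 0. Lengths are in m, angles in degrees, forces in N, time in s.
With the tool pointing down it reaches from about 0.375 to 0.9 m from the base axis. Payload 3.1 kg.
Tool frame: the origin (TCP) lies between the finger pads; the fingertips stand 22 mm ahead of it and the grasp point (between the pads) lies 3 mm ahead of it (bot.tip_extent is the distance from the TCP to the fingertips, in m); y points along the fingers, z is the direction in which the jaws open and shut, and the axes are right-handed (so a half turn about y gives the same grasp; the last joint's range is limited). The gripper opens to 87 mm and grips with 3 to 60 N. Pads are 19 mm wide; open, the fingers measure 117 mm over their backs; the gripper's body (75 mm by 190 mm) begins 51 mm behind the grasp point.
Start: joints at [-75.946, 30.224, 82.088, -0, 67.689, -10.227], TCP at [0.257, -0.57, 0.245] pointing down, gripper open.
Joint ranges: [-176.69, 176.69], [-43.24, 126.21], [12.49, 139.97], [-82, 262], [0, 151.66], [-163.58, 163.58]. Speed limits (degrees/s): [159.86, 159.86, 180, 180, 180, 180].

### API

Orientations are given as a 3x3 rotation matrix whose columns are the frame's x, y, z axes.
In Python, from rig import bot, eyes, models gives the robot as it stands. The module is installed in compiled form; this text tells all that it offers.
- The arm moves only by the tool arm_command, never from a script. Its arguments are lists of equal length, an entry for each row: "translation": the shift along the tool's x, y, z each as a share of 0.08 m, from -1 to 1, a list of three; "rotation": the turn, a rotation vector about the tool's x, y, z each as a share of 60 degrees, from -1 to 1, a list of three; "grip": the closure, from -1 (fully open) to 1 (shut), so that 0 is half open. In form: {"translation": [[x, y, z], ...], "rotation": [[rx, ry, rz], ...], "grip": [grip, ...]}. A call has 1 to 5 rows; each row is the pose to reach, as a shift and turn from the pose commanded when the call began, along the tool's axes at that moment; what a row does not reach only later rows make up. A row lasts 1/10 s, in which the tool goes at most 50 mm and 8.59 degrees, less where a joint would pass 70% of its speed; a pose out of reach is approached as far as the arm can. A call with a number of a shift or a turn outside -1 to 1 is refused whole. A call with a gripper value outside its range is refused whole. The fingers move at their own pace and stop on an object; the grip force is fixed at half the most. Time passes only in rows, so rows that repeat a pose let the fingers close. It gives the time, the measured TCP pose, the force and the opening at its end, in the units of the state.
- bot.read_state(): the state, without advancing time (a new reading comes with each control period).
- eyes.capture(name): name is "scene" or "top" or "wrist"; returns a dict with "image" (420x560x3 uint8, blue, green, red), "mtx" (3x3 intrinsics, pixels), "dist_coeffs" ([k1, k2, p1, p2, k3] as OpenCV has them; the pictures are not rectified), "rvec" (rotation vector, rad) and "tvec" (3), from world to camera coordinates, as OpenCV has them; the wrist camera has in their place "hand_eye" (4x4, takes a point from camera to tool coordinates, whose origin is the TCP and whose axes are the tool frame's). Camera axes: x right, y down, z forward; pixel columns grow to the right and rows downward; lengths in m; the calibration is good to about 2 mm. A picture is of the moment at which its call begins: read the wrist's pose just before it. There is no depth.
- bot.hand_in(): hands the job in, once; it reports no verdict.
Trained networks look in the newest picture that a camera, given by its name, has taken for a name from the list of things; names that differ only in an ending like _2 or _b are one class to them, and where a whole thing is asked for, a point or a joint stands for the part that bears it (a point fixed in the world has none). Each returns a list of dicts, best first, with "conf" (0 to 1); they miss things now and then, are a little off and sometimes report something else, mostly with a low value. They report only what shows in the picture. A call takes as long as a camera call.
- models.recognise(camera, thing): "extent" ([left, top, right, bottom] as shares, 0 to 1, of the picture: columns of its width, rows of its height, round what is visible of it).
- models.spot_point(camera, thing): "point" ([column, row] as shares, 0 to 1, of the picture: columns of its width, rows of its height: a listed point, or the origin of a listed thing).
The state is a dict: "time_s": time; "joint_positions": joint angles; "qvel": joint speeds; "tau": joint torques, N m; "position": TCP position; "tcp_rot": TCP orientation; "force": force on the tool from outside, world axes, zero at the start; "moment": the same for the moment, N m; "opening": opening from 0.0 (shut) to 1.0 (fully open).
Only numpy, scipy, OpenCV 4.12 (cv2) and the standard library are available. Lean on these libraries where they do the work, as an engineer would, in place of code of your own. Each camera call takes 0.05 s, during which the arm holds its last target. There are 200 camera calls.

## Working session

There is one attempt and no reset: what is moved stays moved. The work goes in short steps, Python scripts to look and compute and a tool call to move; the robot and the scene stay as the last step left them, time stands still between calls to the robot, and variables do not carry over. Pictures are saved under pics/ and viewed, about 8 in all and at most 12, crops included, and the job is handed in when it is done.

Besides the shell and the picture viewer there is one more tool, called after ">>>" in YAML: its name, and indented under it one key for each argument. arm_command: Moves the arm, as the interface text tells. Shift numbers are shares of 0.08 m and turn numbers shares of 60 degrees, none past 1 either way. Its arguments: {"type":"object","properties":{"translation":{"type":"array"},"rotation":{"type":"array"},"grip":{"type":"array"}},"required":["translation","rotation","grip"]}

```bash
mkdir -p pics; cat > h.py <<'E'
import numpy as np, cv2
from rig import bot, eyes, models
np.set_printoptions(precision=4,suppress=True)
def cap(cam,save=None):
    s=bot.read_state(); c=eyes.capture(cam)
    if cam=="wrist":
        T=np.eye(4);T[:3,:3]=np.array(s["tcp_rot"]);T[:3,3]=s["position"]
        W=T@np.array(c["hand_eye"])   # cam->world
        c["R"]=W[:3,:3].T; c["t"]=-W[:3,:3].T@W[:3,3]
    else:
        c["R"]=cv2.Rodrigues(np.array(c["rvec"],float))[0]; c["t"]=np.array(c["tvec"],float).ravel()
    if save: cv2.imwrite(f"pics/{save}.png",c["image"])
    return c
def ray(c,px):
    u=cv2.undistortPoints(np.array([[px]],float),np.array(c["mtx"]),np.array(c["dist_coeffs"])).ravel()
    return -c["R"].T@c["t"], c["R"].T@np.array([u[0],u[1],1.])
def atz(c,px,z):
    o,d=ray(c,px); return o+d*(z-o[2])/d[2]
def proj(c,P):
    return cv2.projectPoints(np.atleast_2d(np.array(P,float)),cv2.Rodrigues(c["R"])[0],c["t"],np.array(c["mtx"]),np.array(c["dist_coeffs"]))[0].reshape(-1,2)
def tri(rs):
    A=np.zeros((3,3));b=np.zeros(3)
    for o,d in rs:
        d=d/np.linalg.norm(d);M=np.eye(3)-np.outer(d,d);A+=M;b+=M@o
    p=np.linalg.solve(A,b)
    return p,[np.linalg.norm((np.eye(3)-np.outer(d,d)/(d@d))@(p-o)) for o,d in rs]
def spot(cam,th,n=2):
    return [(round(r["conf"],2),np.array(r["point"])*[560,420]) for r in models.spot_point(cam,th)[:n]]
def box(cam,th,n=2):
    return [(round(r["conf"],2),np.array(r["extent"])*[560,420,560,420]) for r in models.recognise(cam,th)[:n]]
E
python3 - <<'E'
from h import *
cs={k:cap(k,k+"0") for k in("scene","top")}
for th in("rock_flat_center","rock_flat","pan_grip","pan_hook","ring_bar","pan"):
    R=[]
    for k in cs:
        r=spot(k,th); print(th,k,r)
        if r: R.append(ray(cs[k],r[0][1]))
    if len(R)==2: print("   ",*tri(R))
for th in("rock_round","rock_spire","glue","jar","brush","chisel","tub"):
    r=spot("top",th,1); print(th,r,atz(cs["top"],r[0][1],0) if r else"")
print(bot.read_state())
im=np.hstack([cs["scene"]["image"],cs["top"]["image"]])
E
```

```text
rock_flat_center scene [(0.66, array([390.992, 292.194]))]
rock_flat_center top [(0.76, array([160.216, 193.704])), (0.44, array([371.504, 276.486]))]
    [0.5819 0.3619 0.0353] [np.float64(0.003248987014686658), np.float64(0.0032489870146867393)]
rock_flat scene [(0.64, array([269.528, 221.592]))]
rock_flat top [(0.95, array([158.928, 197.106])), (0.49, array([364.896, 173.502]))]
    [0.6034 0.1568 0.3627] [np.float64(0.15563905688215707), np.float64(0.1556390568821572)]
pan_grip scene [(0.8, array([270.2  , 235.494]))]
pan_grip top [(0.91, array([281.792, 182.784]))]
    [ 0.5974 -0.0151  0.1395] [np.float64(0.0019221441017977844), np.float64(0.0019221441017979145)]
pan_hook scene [(0.58, array([266.616, 219.702]))]
pan_hook top [(0.67, array([282.408, 175.182]))]
    [ 0.6036 -0.0184  0.2242] [np.float64(0.004347708561497626), np.float64(0.0043477085614976405)]
ring_bar scene [(0.58, array([207.928, 160.818])), (0.23, array([323.624, 328.314]))]
ring_bar top [(0.45, array([364.896, 174.888]))]
    [ 0.5735 -0.2137  0.3594] [np.float64(0.0039056604497600183), np.float64(0.00390566
[... 488 characters left out ...]
 0.1996 0.    ]
brush [] 
chisel [(0.56, array([130.704, 253.512]))] [0.4021 0.4509 0.    ]
tub [(0.71, array([373.688, 275.31 ]))] [ 0.3329 -0.2965  0.    ]
{'time_s': 1.05, 'joint_positions': array([-75.9451,  30.2239,  82.0873,  -0.0006,  67.6897, -10.2281]), 'qvel': array([-0.0298, -0.0528,  0.0586, -0.0412, -0.0285,  0.0254]), 'tau': array([  0.0018, -44.0015, -17.6991,   0.0634,   0.0504,  -0.    ]), 'position': array([ 0.257 , -0.5697,  0.2445]), 'tcp_rot': array([[-0.9115, -0.    ,  0.4112],
       [-0.4112,  0.    , -0.9115],
       [ 0.    , -1.    , -0.    ]]), 'force': array([ 0.3148,  0.4982, -0.1026]), 'moment': array([-0.0111, -0.0301,  0.0542]), 'opening': 1.0005329914244783}
```

View pics/scene0.png

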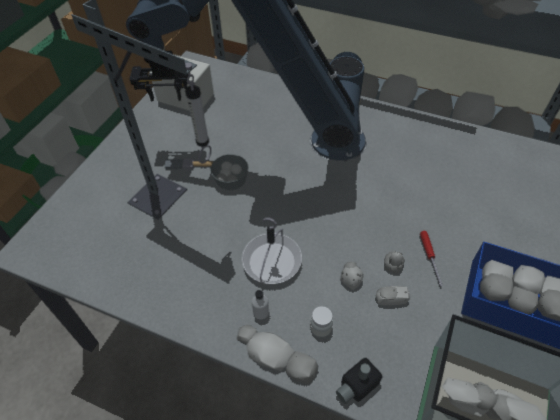

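View pics/top0.png

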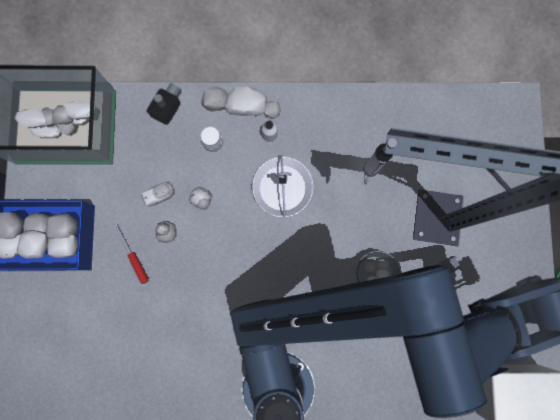

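```bash
python3 - <<'E'
from h import *
t=cv2.imread("pics/top0.png");s=cv2.imread("pics/scene0.png")
f=lambda im,c,r,w,h,k:cv2.resize(im[r:r+h,c:c+w],None,fx=k,fy=k,interpolation=cv2.INTER_CUBIC)
a=np.vstack([f(t,245,150,70,70,4),f(s,235,205,70,70,4)])
b=np.vstack([f(t,130,170,80,70,4),f(s,170,110,80,70,4)])
c=np.vstack([f(t,350,120,50,70,4),f(s,370,275,50,70,4)])
cv2.imwrite("pics/crop1.png",np.hstack([a,b,c]))
c=cap("top")
for p in((418,190),(463,195),(458,245),(414,238)):print(atz(c,p,0)[:2])
print(atz(c,(146,201),.045)[:2],atz(c,(173,187),.045)[:2], atz(c,(281,157),.06),atz(c,(281,215),.06))
print(box("top","rock_flat"),box("top","ring_bar"),box("top","rock_spire"))
E
```

```text
[ 0.5989 -0.4441]
[ 0.5827 -0.5848]
[ 0.4256 -0.5607]
[ 0.4475 -0.4253]
[0.5586 0.3988] [0.6017 0.3183] [ 0.6919 -0.0119  0.06  ] [ 0.5129 -0.0114  0.06  ]
[(0.58, array([140.224, 183.708, 175.784, 206.388]))] [(0.61, array([364.504, 175.98 , 371.224, 182.91 ])), (0.15, array([355.096, 251.202, 400.12 , 282.618]))] [(0.9, array([157.08 , 220.71 , 176.288, 241.5  ]))]
```

View pics/crop1.png

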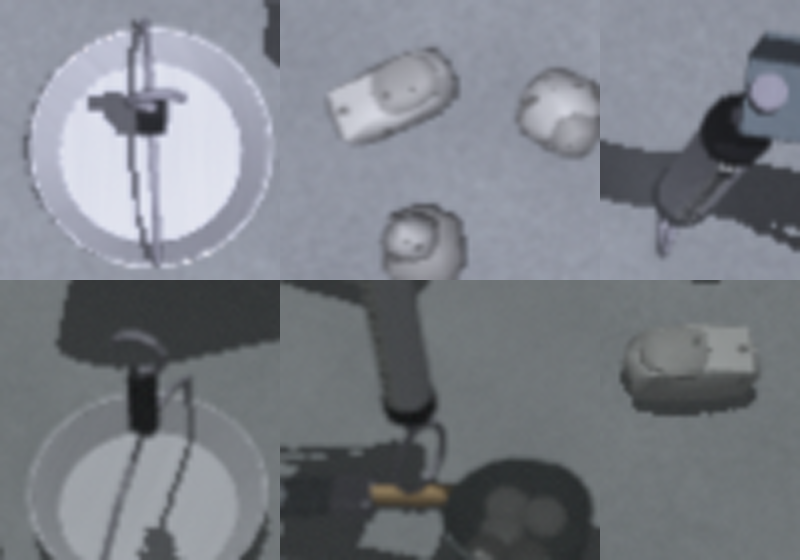

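```bash
cat > plan.py <<'E'
from h import *
from scipy.spatial.transform import Rotation as Ro, Slerp
def frame(zaz,tilt=0,aaz=None):
    """tool: jaws horizontal at azimuth zaz (deg); pointing down tilted by `tilt` deg toward azimuth zaz-90"""
    a=np.radians(zaz); z=np.array([np.cos(a),np.sin(a),0]); f=np.array([np.cos(a-np.pi/2),np.sin(a-np.pi/2),0])
    t=np.radians(tilt); y=np.sin(t)*f-np.cos(t)*np.array([0,0,1.])
    return np.column_stack([np.cross(y,z),y,z])
def plan(wps,step=.078,p=None,R=None,polar=False):
    s=bot.read_state()
    if p is None: p,R=np.array(s["position"]),np.array(s["tcp_rot"])
    for q,Q in wps:
        q=np.array(q,float)
        d=R.T@(q-p); n=max(1,int(np.ceil(max(np.abs(d).max()/step,np.degrees(Ro.from_matrix(R.T@Q).magnitude())/40))))
        for k in range(n):
            w=1/(n-k); tp=p+(q-p)*w; rv=Ro.from_matrix(R.T@Q).as_rotvec()*w
            t=np.round(R.T@(tp-p)/.08,3); r=np.round(np.degrees(rv)/60,3)
            rows=int(max(np.ceil(np.linalg.norm(t)*.08/.05),np.ceil(np.linalg.norm(r)*60/8.59)))
            p=p+R@t*.08; R=R@Ro.from_rotvec(np.radians(r*60)).as_matrix()
            print(list(map(float,t)),list(map(float,r)),"rows",rows,"->",p)
    return p,R
E
python3 - <<'E'
from plan import *
w=[]
for az,r in((-58,.55),(-48,.46),(-38,.42),(-27.5,.42),(-17,.42),(-6.5,.42),(4,.42),(14.5,.43),(23,.48),(28,.55),(31.5,.61)):
    a=np.radians(az); w.append(([r*np.cos(a),r*np.sin(a),.245],frame(az if az<30 else 28.2)))
w.append(([.57,.385,.245],frame(28.2)))
print(frame(-65.7)); plan(w)
E
```

```text
[[-0.9114 -0.      0.4115]
 [-0.4115 -0.     -0.9114]
 [ 0.     -1.      0.    ]]
[-0.461, -0.003, -0.5] [0.0, -0.064, -0.0] rows 2 -> [ 0.2742 -0.518   0.2448]
[-0.494, -0.003, -0.467] [0.0, -0.065, -0.0] rows 2 -> [ 0.2914 -0.4665  0.245 ]
[-0.5, 0.0, -0.606] [0.0, -0.083, -0.0] rows 2 -> [ 0.2997 -0.4041  0.245 ]
[-0.55, 0.0, -0.561] [0.0, -0.083, -0.0] rows 2 -> [ 0.3078 -0.3418  0.245 ]
[-0.911, 0.0, -0.58] [0.0, -0.167, -0.0] rows 2 -> [ 0.3309 -0.2586  0.245 ]
[-0.957, 0.0, -0.088] [0.0, -0.175, -0.0] rows 2 -> [ 0.3725 -0.1939  0.245 ]
[-0.957, 0.0, -0.087] [0.0, -0.175, -0.0] rows 2 -> [ 0.4017 -0.1228  0.245 ]
[-0.957, 0.0, -0.088] [0.0, -0.175, -0.0] rows 2 -> [ 0.4173 -0.0475  0.245 ]
[-0.956, 0.001, -0.088] [0.0, -0.175, -0.0] rows 2 -> [0.419  0.0293 0.245 ]
[-0.49, -0.0, 0.017] [0.0, -0.087, -0.0] rows 1 -> [0.4176 0.0685 0.245 ]
[-0.486, -0.0, 0.062] [-0.0, -0.088, -0.0] rows 1 -> [0.4163 0.1076 0.245 ]
[-0.887, -0.0, 0.559] [-0.0, -0.142, -0.0] rows 2 -> [0.4418 0.1875 0.245 ]
[-0.599, -0.0, 0.849] [-0.0, -0.083, -0.0] rows 2 -> [0.4856 0.2582 0.245 ]
[-0.465, -0.0, 0.736] [-0.0, -0.003, -0.0] rows 2 -> [0.5201 0.3187 0.245 ]
[-0.436, -0.0, 0.941] [-0.0, -0.0, -0.0] rows 2 -> [0.57  0.385 0.245]
```

>>> arm_command:
  translation:
    - [-0.46, 0, -0.5]
    - [-0.46, 0, -0.5]
  rotation:
    - [0, -0.064, 0]
    - [0, -0.064, 0]
  grip: [-1, -1]

```text
time_s: 1.45
position: [0.2747, -0.5121, 0.2435]
tcp_rot: [[-0.881, -0.001, 0.474], [-0.474, 0.008, -0.881], [-0.003, -1.0, -0.008]]
force: [0.2, 0.0, 1.1]
opening: 1.004
```

>>> arm_command:
  translation:
    - [-0.49, 0, -0.47]
    - [-0.49, 0, -0.47]
  rotation:
    - [0, -0.065, 0]
    - [0, -0.065, 0]
  grip: [-1, -1]

```text
time_s: 1.65
position: [0.2915, -0.4606, 0.244]
tcp_rot: [[-0.846, -0.001, 0.533], [-0.533, 0.007, -0.846], [-0.003, -1.0, -0.007]]
force: [0.6, -0.8, -0.1]
opening: 1.002
```

>>> arm_command:
  translation:
    - [-0.5, 0, -0.6]
    - [-0.5, 0, -0.6]
  rotation:
    - [0, -0.083, 0]
    - [0, -0.083, 0]
  grip: [-1, -1]

```text
time_s: 1.85
position: [0.2991, -0.3996, 0.2441]
tcp_rot: [[-0.797, -0.002, 0.604], [-0.604, 0.005, -0.797], [-0.002, -1.0, -0.005]]
force: [-0.5, 0.5, -1.0]
opening: 0.998
```

>>> arm_command:
  translation:
    - [-0.55, 0, -0.56]
    - [-0.55, 0, -0.56]
  rotation:
    - [0, -0.083, 0]
    - [0, -0.083, 0]
  grip: [-1, -1]

```text
time_s: 2.05
position: [0.307, -0.3376, 0.2442]
tcp_rot: [[-0.742, -0.002, 0.67], [-0.67, 0.005, -0.742], [-0.002, -1.0, -0.005]]
force: [-0.3, 1.2, -0.6]
opening: 0.997
```

>>> arm_command:
  translation:
    - [-0.91, 0, -0.58]
    - [-0.91, 0, -0.58]
    - [-0.91, 0, -0.58]
  rotation:
    - [0, -0.167, 0]
    - [0, -0.167, 0]
    - [0, -0.167, 0]
  grip: [-1, -1, -1]

```text
time_s: 2.35
position: [0.3304, -0.2551, 0.2445]
tcp_rot: [[-0.613, -0.001, 0.79], [-0.79, 0.003, -0.613], [-0.002, -1.0, -0.003]]
force: [-1.4, -0.1, 0.1]
opening: 1.003
```

```bash
python3 - <<'E'
from plan import *
s=bot.read_state();print(s["time_s"],s["position"],s["tcp_rot"],s["joint_positions"],s["force"])
E
```

```text
2.35 [ 0.3304 -0.2551  0.2445] [[-0.6131 -0.0014  0.79  ]
 [-0.79    0.003  -0.6131]
 [-0.0015 -1.     -0.003 ]] [-53.1148  14.3004 110.2305   0.0469  55.6551 -15.3239] [-1.3962 -0.1265  0.0567]
```

Works as modelled. Continue the swing.

>>> arm_command:
  translation:
    - [-0.957, 0, -0.088]
    - [-0.957, 0, -0.088]
  rotation:
    - [0, -0.175, 0]
    - [0, -0.175, 0]
  grip: [-1, -1]

```text
time_s: 2.55
position: [0.3734, -0.1947, 0.245]
tcp_rot: [[-0.461, 0.001, 0.887], [-0.887, -0.001, -0.461], [0.0, -1.0, 0.002]]
force: [0.3, -0.7, -0.6]
opening: 1.001
```

>>> arm_command:
  translation:
    - [-0.957, 0, -0.088]
    - [-0.957, 0, -0.088]
  rotation:
    - [0, -0.175, 0]
    - [0, -0.175, 0]
  grip: [-1, -1]

```text
time_s: 2.75
position: [0.4028, -0.1224, 0.2448]
tcp_rot: [[-0.29, 0.001, 0.957], [-0.957, -0.0, -0.29], [0.0, -1.0, 0.001]]
force: [-0.0, -0.3, -0.2]
opening: 1.001
```

>>> arm_command:
  translation:
    - [-0.957, 0, -0.088]
    - [-0.957, 0, -0.088]
  rotation:
    - [0, -0.175, 0]
    - [0, -0.175, 0]
  grip: [-1, -1]

```text
time_s: 2.95
position: [0.4183, -0.0467, 0.2448]
tcp_rot: [[-0.11, 0.001, 0.994], [-0.994, -0.0, -0.11], [0.0, -1.0, 0.001]]
force: [0.5, 0.2, -0.5]
opening: 1.003
```

>>> arm_command:
  translation:
    - [-0.957, 0, -0.088]
    - [-0.957, 0, -0.088]
  rotation:
    - [0, -0.175, 0]
    - [0, -0.175, 0]
  grip: [-1, -1]

```text
time_s: 3.15
position: [0.4197, 0.0304, 0.2448]
tcp_rot: [[0.073, 0.001, 0.997], [-0.997, 0.0, 0.073], [0.0, -1.0, 0.001]]
force: [0.3, -0.5, 0.1]
opening: 0.996
```

>>> arm_command:
  translation:
    - [-0.97, 0, 0.04]
    - [-0.97, 0, 0.04]
  rotation:
    - [0, -0.175, 0]
    - [0, -0.175, 0]
  grip: [-1, -1]

```text
time_s: 3.35
position: [0.4176, 0.1082, 0.2449]
tcp_rot: [[0.253, 0.002, 0.967], [-0.967, 0.0, 0.253], [0.0, -1.0, 0.002]]
force: [0.2, -0.3, 0.8]
opening: 0.998
```

>>> arm_command:
  translation:
    - [-0.887, 0, 0.56]
    - [-0.887, 0, 0.56]
  rotation:
    - [0, -0.142, 0]
    - [0, -0.142, 0]
  grip: [-1, -1]

```text
time_s: 3.55
position: [0.4443, 0.1883, 0.2451]
tcp_rot: [[0.393, 0.003, 0.92], [-0.92, 0.0, 0.393], [0.001, -1.0, 0.003]]
force: [0.2, -0.9, 0.1]
opening: 1.001
```

>>> arm_command:
  translation:
    - [-0.6, 0, 0.85]
    - [-0.6, 0, 0.85]
  rotation:
    - [0, -0.083, 0]
    - [0, -0.083, 0]
  grip: [-1, -1]

```text
time_s: 3.75
position: [0.489, 0.2594, 0.245]
tcp_rot: [[0.471, 0.004, 0.882], [-0.882, 0.001, 0.471], [0.001, -1.0, 0.004]]
force: [1.0, -0.3, 1.1]
opening: 1.0
```

>>> arm_command:
  translation:
    - [-0.465, 0, 0.736]
    - [-0.465, 0, 0.736]
  rotation:
    - [0, 0, 0]
    - [0, 0, 0]
  grip: [-1, -1]

```text
time_s: 3.95
position: [0.5244, 0.3208, 0.2448]
tcp_rot: [[0.47, 0.005, 0.883], [-0.883, 0.002, 0.47], [0.0, -1.0, 0.005]]
force: [0.1, -0.8, -0.3]
opening: 1.002
```

>>> arm_command:
  translation:
    - [-0.436, 0, 0.94]
    - [-0.436, 0, 0.94]
    - [-0.436, 0, 0.94]
    - [-0.436, 0, 0.94]
  rotation:
    - [0, 0, 0]
    - [0, 0, 0]
    - [0, 0, 0]
    - [0, 0, 0]
  grip: [-1, -1, -1, -1]

```text
time_s: 4.35
position: [0.5714, 0.3835, 0.2437]
tcp_rot: [[0.469, -0.0, 0.883], [-0.883, -0.001, 0.469], [0.001, -1.0, -0.001]]
force: [-0.6, -0.9, -0.4]
opening: 1.001
```

```bash
python3 - <<'E'
from plan import *
c=cap("wrist","w1");s=bot.read_state();print(s["time_s"],s["position"],s["tcp_rot"],s["joint_positions"],s["force"])
print(np.array(c["hand_eye"]))
for t in("rock_flat_center","rock_spire","rock_round","rock_flat"):
    z={"rock_flat_center":.022}.get(t,0)
    for cf,p in spot("wrist",t): print(t,cf,p,atz(c,p,z))
    print(box("wrist",t,1))
E
```

```text
4.4 [0.5708 0.3829 0.2439] [[ 0.4686 -0.0009  0.8834]
 [-0.8834 -0.0011  0.4686]
 [ 0.0005 -1.     -0.0013]] [24.5738 35.2755 72.2692 -0.0352 72.53   -3.3576] [-0.155  -0.2641 -0.7952]
[[-0.0003  0.9667  0.2561 -0.0699]
 [ 0.0007 -0.2561  0.9667 -0.1403]
 [ 1.      0.0005 -0.0006  0.0001]
 [ 0.      0.      0.      1.    ]]
rock_flat_center 0.63 [275.688 203.406] [0.5843 0.3711 0.022 ]
[(0.59, array([254.184, 156.912, 296.128, 248.514]))]
rock_spire 0.63 [172.088 172.704] [0.4636 0.3424 0.    ]
[(0.76, array([133.   , 146.706, 200.312, 204.414]))]
rock_round 0.75 [212.688 284.088] [0.5662 0.2363 0.    ]
[(0.66, array([174.888, 257.88 , 236.824, 329.616]))]
rock_flat 0.67 [270.424 195.09 ] [0.5768 0.3726 0.    ]
[(0.69, array([251.104, 159.684, 301.504, 248.388]))]
```

View pics/w1.png

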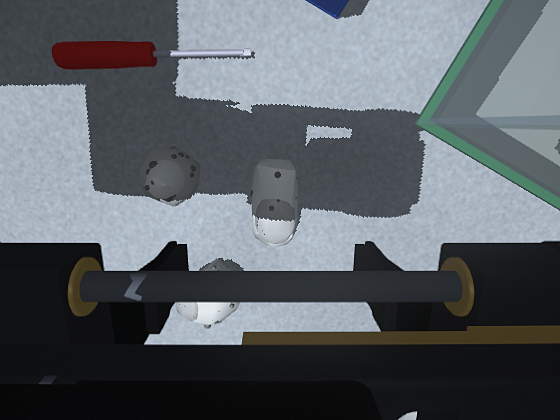

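```bash
python3 - <<'E'
from plan import *
c=cap("wrist");print("tank w",atz(c,(418,122),0),"t15",atz(c,(418,122),.15)); print(atz(c,(275,158),.03),atz(c,(275,247),.03),atz(c,(253,205),.03),atz(c,(299,205),.03))
t=cap("top");print("tank t",atz(t,(115,162),0),atz(t,(94,149),.2)); 
p,R=plan([([.566,.402,.16],frame(28.2,30)),([.5763,.384,.0356],frame(28.2,30))])
E
```

```text
tank w [0.6828 0.524  0.    ] t15 [0.6263 0.4933 0.15  ]
[0.5584 0.4157 0.03  ] [0.6059 0.3273 0.03  ] [0.5613 0.3592 0.03  ] [0.6059 0.3829 0.03  ]
tank t [0.6901 0.5113 0.    ] [0.6814 0.5088 0.2   ]
[-0.115, 0.53, 0.03] [0.0, -0.002, -0.25] rows 2 -> [0.5682 0.3928 0.2024]
[-0.247, 0.483, 0.03] [0.001, -0.001, -0.25] rows 2 -> [0.566 0.402 0.16 ]
[-0.277, 0.738, 0.003] [-0.0, -0.0, 0.0] rows 2 -> [0.5712 0.393  0.0978]
[-0.276, 0.738, 0.003] [-0.0, -0.0, 0.0] rows 2 -> [0.5763 0.384  0.0356]
```

>>> arm_command:
  translation:
    - [-0.115, 0.53, 0.03]
    - [-0.115, 0.53, 0.03]
  rotation:
    - [0, 0, -0.25]
    - [0, 0, -0.25]
  grip: [-1, -1]

```text
time_s: 5.1
position: [0.5659, 0.3918, 0.1977]
tcp_rot: [[0.454, 0.116, 0.883], [-0.852, -0.235, 0.468], [0.263, -0.965, -0.008]]
force: [-0.6, -1.5, -1.9]
opening: 1.0
```

>>> arm_command:
  translation:
    - [-0.247, 0.483, 0.03]
    - [-0.247, 0.483, 0.03]
    - [-0.247, 0.483, 0.03]
  rotation:
    - [0, 0, -0.25]
    - [0, 0, -0.25]
    - [0, 0, -0.25]
  grip: [-1, -1, -1]

```text
time_s: 5.4
position: [0.5628, 0.4043, 0.1558]
tcp_rot: [[0.413, 0.232, 0.881], [-0.761, -0.443, 0.474], [0.5, -0.866, -0.007]]
force: [0.4, -0.4, 0.4]
opening: 1.004
```

>>> arm_command:
  translation:
    - [-0.277, 0.738, 0.0]
    - [-0.277, 0.738, 0.0]
    - [-0.277, 0.738, 0.0]
  rotation:
    - [0, 0, 0]
    - [0, 0, 0]
    - [0, 0, 0]
  grip: [-1, -1, -1]

```text
time_s: 5.7
position: [0.5704, 0.3908, 0.0959]
tcp_rot: [[0.407, 0.23, 0.884], [-0.765, -0.444, 0.467], [0.5, -0.866, -0.005]]
force: [0.6, -0.6, 0.9]
opening: 1.0
```

```bash
python3 - <<'E'
from plan import *
c=cap("wrist","w2");s=bot.read_state();print(s["time_s"],s["position"],s["tcp_rot"],s["joint_positions"],s["force"])
for t in("rock_flat_center",):
    for cf,p in spot("wrist",t): print(t,cf,p,atz(c,p,.022))
    print(box("wrist",t,1))
E
```

```text
5.75 [0.5716 0.3919 0.0979] [[ 0.4056  0.2331  0.8838]
 [-0.7653 -0.442   0.4679]
 [ 0.4997 -0.8662 -0.0008]] [ 36.8237  49.8366  73.3733 -32.7392  65.8618  25.0099] [ 0.3785 -0.8551  0.1967]
rock_flat_center 0.92 [276.024 204.918] [0.5841 0.3721 0.022 ]
[(0.94, array([234.808, 131.796, 313.992, 269.808]))]
```

View pics/w2.png

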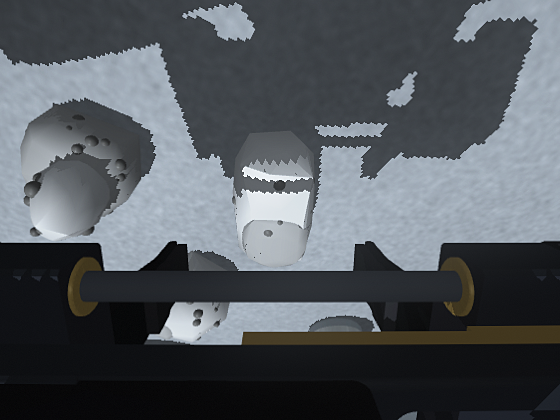

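>>> arm_command:
  translation:
    - [-0.17, 0.35, 0.067]
    - [-0.26, 0.55, 0.067]
    - [-0.34, 0.7, 0.067]
    - [-0.34, 0.7, 0.067]
  rotation:
    - [0, 0, 0]
    - [0, 0, 0]
    - [0, 0, 0]
    - [0, 0, 0]
  grip: [-1, -1, -1, -1]

```text
time_s: 6.25
position: [0.5765, 0.3906, 0.0336]
tcp_rot: [[0.408, 0.232, 0.883], [-0.764, -0.444, 0.469], [0.5, -0.866, -0.004]]
force: [-0.8, -0.9, -0.8]
opening: 0.997
```

>>> arm_command:
  translation:
    - [0, 0, 0]
    - [0, 0, 0]
    - [0, 0, 0]
    - [0, 0, 0]
    - [0, 0, 0]
  rotation:
    - [0, 0, 0]
    - [0, 0, 0]
    - [0, 0, 0]
    - [0, 0, 0]
    - [0, 0, 0]
  grip: [1, 1, 1, 1, 1]

```text
time_s: 6.75
position: [0.5755, 0.3904, 0.0359]
tcp_rot: [[0.406, 0.23, 0.884], [-0.764, -0.445, 0.467], [0.501, -0.865, -0.005]]
force: [-8.3, -1.8, 4.8]
opening: 0.631
```

>>> arm_command:
  translation:
    - [0, 0, 0]
    - [0, 0, 0]
    - [0, 0, 0]
    - [0, 0, 0]
    - [0, 0, 0]
  rotation:
    - [0, 0, 0]
    - [0, 0, 0]
    - [0, 0, 0]
    - [0, 0, 0]
    - [0, 0, 0]
  grip: [1, 1, 1, 1, 1]

```text
time_s: 7.25
position: [0.5746, 0.3898, 0.0358]
tcp_rot: [[0.407, 0.228, 0.885], [-0.763, -0.447, 0.466], [0.502, -0.865, -0.008]]
force: [-6.2, -2.3, 4.7]
opening: 0.573
```

```bash
python3 - <<'E'
from plan import *
s=bot.read_state();print(s["time_s"],s["position"],s["tcp_rot"],s["joint_positions"],s["force"],s["opening"])
E
```

```text
7.25 [0.5746 0.3898 0.0358] [[ 0.4069  0.2283  0.8845]
 [-0.7633 -0.4469  0.4665]
 [ 0.5018 -0.865  -0.0076]] [ 36.5716  54.7925  73.4848 -34.1209  61.9187  27.7899] [-6.1662 -2.3117  4.7331] 0.5733586737231299
```

```bash
python3 - <<'E'
from plan import *
# commanded pose approx = pre-close target
p0=np.array([.5783,.3913,.0356]);R0=frame(28.2,30)
F=frame(0,30); o=-.003*F[:,1]
plan([(p0+[0,0,.125],R0),(np.array([.601,.17,.165])+o,F),(np.array([.601,.17,.165])+o,F)],p=p0,R=R0)
E
```

```text
[0.391, -0.677, 0.0] [0.0, 0.0, 0.0] rows 2 -> [0.5783 0.3913 0.0981]
[0.39, -0.676, 0.0] [0.0, 0.0, 0.0] rows 2 -> [0.5783 0.3913 0.1606]
[0.752, 0.401, -0.349] [-0.078, 0.136, -0.0] rows 2 -> [0.5859 0.3181 0.1629]
[0.792, 0.423, -0.206] [-0.078, 0.136, -0.0] rows 2 -> [0.5934 0.2448 0.1652]
[0.811, 0.434, -0.056] [-0.079, 0.135, -0.0] rows 2 -> [0.601  0.1715 0.1676]
[-0.0, -0.0, 0.0] [0.0, 0.0, -0.0] rows 0 -> [0.601  0.1715 0.1676]
```

>>> arm_command:
  translation:
    - [0.1, -0.17, 0]
    - [0.25, -0.43, 0]
    - [0.391, -0.677, 0]
  rotation:
    - [0, 0, 0]
    - [0, 0, 0]
    - [0, 0, 0]
  grip: [1, 1, 1]

```text
time_s: 7.55
position: [0.5776, 0.3918, 0.0981]
tcp_rot: [[0.407, 0.234, 0.883], [-0.765, -0.441, 0.47], [0.499, -0.867, -0.001]]
force: [0.4, -0.1, -6.2]
opening: 0.574
```

>>> arm_command:
  translation:
    - [0.2, -0.34, 0]
    - [0.39, -0.676, 0]
    - [0.39, -0.676, 0]
  rotation:
    - [0, 0, 0]
    - [0, 0, 0]
    - [0, 0, 0]
  grip: [1, 1, 1]

```text
time_s: 7.85
position: [0.5809, 0.3939, 0.1669]
tcp_rot: [[0.402, 0.244, 0.882], [-0.768, -0.435, 0.47], [0.499, -0.867, 0.013]]
force: [1.3, 0.6, -5.0]
opening: 0.572
```

>>> arm_command:
  translation:
    - [0.25, 0.13, -0.12]
    - [0.5, 0.27, -0.23]
    - [0.752, 0.401, -0.349]
  rotation:
    - [-0.026, 0.045, 0]
    - [-0.052, 0.09, 0]
    - [-0.078, 0.136, 0]
  grip: [1, 1, 1]

```text
time_s: 8.15
position: [0.5842, 0.3178, 0.161]
tcp_rot: [[0.276, 0.157, 0.948], [-0.822, -0.474, 0.317], [0.499, -0.867, -0.001]]
force: [0.4, 0.0, -6.2]
opening: 0.575
```

>>> arm_command:
  translation:
    - [0.26, 0.14, -0.07]
    - [0.53, 0.28, -0.14]
    - [0.792, 0.423, -0.206]
  rotation:
    - [-0.026, 0.045, 0]
    - [-0.052, 0.09, 0]
    - [-0.078, 0.136, 0]
  grip: [1, 1, 1]

```text
time_s: 8.45
position: [0.5918, 0.2442, 0.1635]
tcp_rot: [[0.137, 0.078, 0.988], [-0.856, -0.493, 0.158], [0.499, -0.867, -0.001]]
force: [1.4, 0.6, -6.1]
opening: 0.574
```

>>> arm_command:
  translation:
    - [0.27, 0.145, -0.02]
    - [0.54, 0.29, -0.04]
    - [0.811, 0.434, -0.056]
    - [0.811, 0.434, -0.056]
    - [0.811, 0.434, -0.056]
  rotation:
    - [-0.026, 0.045, 0]
    - [-0.052, 0.09, 0]
    - [-0.079, 0.135, 0]
    - [-0.079, 0.135, 0]
    - [-0.079, 0.135, 0]
  grip: [1, 1, 1, 1, 1]

```text
time_s: 8.95
position: [0.5995, 0.1713, 0.1661]
tcp_rot: [[-0.003, -0.004, 1.0], [-0.867, -0.499, -0.005], [0.499, -0.867, -0.001]]
force: [0.1, 0.9, -6.4]
opening: 0.57
```

```bash
python3 - <<'E'
from plan import *
c=cap("wrist","w3");s=bot.read_state();print(s["time_s"],s["position"],s["tcp_rot"],s["joint_positions"],s["force"],s["opening"])
cs={"wrist":c,"scene":cap("scene"),"top":cap("top","top3")}
for t,z in(("pan",0),("pan_grip",.15),("pan_hook",.2245),("ring_bar",.36),("rock_flat_center",0)):
    R=[]
    for k in cs:
        r=spot(k,t,1)
        if r: print(t,k,r,atz(cs[k],r[0][1],z)); R.append(ray(cs[k],r[0][1]))
    if len(R)>1:print("  ",*tri(R))
E
```

```text
9.0 [0.5993 0.1721 0.1663] [[-0.0025 -0.0028  1.    ]
 [-0.8667 -0.4988 -0.0036]
 [ 0.4988 -0.8667 -0.0012]] [ 18.1431  41.8045  79.4015 -29.8872  71.7028  31.1613] [ 0.2116 -0.0046 -6.1798] 0.5751237317177172
pan scene [(0.18, array([323.008, 249.816]))] [0.4961 0.122  0.    ]
pan top [(0.97, array([280.672, 191.31 ]))] [ 0.5955 -0.011   0.    ]
   [0.565  0.0631 0.0881] [np.float64(0.07500658546430652), np.float64(0.07500658546430666)]
pan_grip scene [(0.89, array([268.128, 234.696]))] [ 0.6043 -0.0206  0.15  ]
pan_hook scene [(0.59, array([268.184, 221.802]))] [ 0.6101 -0.0153  0.2245]
pan_hook top [(0.81, array([284.704, 176.988]))] [ 0.5969 -0.0206  0.2245]
   [ 0.5999 -0.0206  0.209 ] [np.float64(0.00020004632686175002), np.float64(0.00020004632686163165)]
ring_bar scene [(0.59, array([267.904, 220.71 ]))] [0.6968 0.0273 0.36  ]
ring_bar top [(0.51, array([367.192, 172.788]))] [ 0.5803 -0.2231  0.36  ]
   [ 0.5907 -0.1417  0.1934] [np.float64(0.11038082886490208), np.float64(0.11038082886490207)]
rock_flat_center scene [(0.58, array([321.496, 251.286]))] [0.5033 0.1194 0.    ]
rock_flat_center top [(0.82, array([226.016, 178.5  ]))] [0.6368 0.1614 0.    ]
   [0.605  0.1465 0.1611] [np.float64(0.0008444483323482823), np.float64(0.0008444483323482051)]
```

View pics/w3.png

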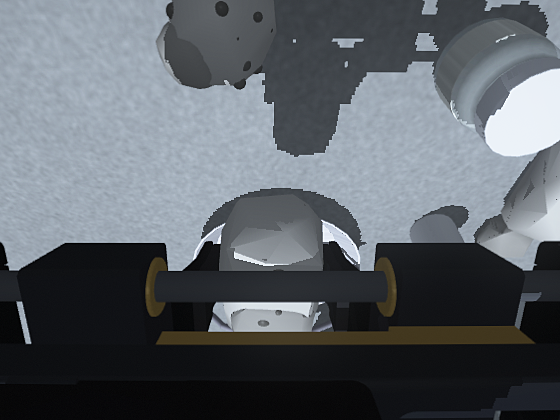

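```bash
python3 - <<'E'
from plan import *
from scipy.optimize import minimize
a=np.linspace(0,2*np.pi,180)
for k in("top","scene"):
    c=cap(k); g=cv2.GaussianBlur(cv2.imread(f"pics/{k}0.png"),(0,0),1.2).max(2).astype(np.float32)
    G=np.hypot(cv2.Sobel(g,cv2.CV_32F,1,0),cv2.Sobel(g,cv2.CV_32F,0,1))
    def f(v,z,r):
        p=proj(c,np.column_stack([v[0]+r*np.cos(a),v[1]+r*np.sin(a),0*a+z])).astype(np.float32)
        return -cv2.remap(G,p[:,:1],p[:,1:],cv2.INTER_LINEAR).mean()
    for z,r in((.03,.095),(.004,.070)):
        b=min((f((x,y),z,r),x,y) for x in np.arange(.58,.62,.001) for y in np.arange(-.035,.005,.001)); print(k,z,b)
E
```

```text
top 0.03 (np.float32(-70.4292), np.float64(0.606), np.float64(-0.017999999999999988))
top 0.004 (np.float32(-107.31506), np.float64(0.605), np.float64(-0.016999999999999987))
scene 0.03 (np.float32(-84.08803), np.float64(0.603), np.float64(-0.013999999999999985))
scene 0.004 (np.float32(-83.34345), np.float64(0.603), np.float64(-0.013999999999999985))
```

```bash
python3 - <<'E'
from plan import *
F=frame(0,30)
plan([([.6055,.165,.080],F),([.6055,.016,.080],F),([.6055,.016,.045],F)],p=np.array([.601,.1715,.1676]),R=F)
E
```

```text
[-0.239, 0.494, 0.028] [0.0, 0.0, 0.0] rows 1 -> [0.6032 0.1683 0.1238]
[-0.238, 0.495, 0.028] [0.0, 0.0, 0.0] rows 1 -> [0.6055 0.165  0.08  ]
[0.806, 0.466, 0.0] [0.0, 0.0, 0.0] rows 2 -> [0.6055 0.0905 0.08  ]
[0.807, 0.465, 0.0] [0.0, 0.0, 0.0] rows 2 -> [0.6055 0.016  0.08  ]
[-0.219, 0.379, 0.0] [0.0, 0.0, 0.0] rows 1 -> [0.6055 0.016  0.045 ]
```

>>> arm_command:
  translation:
    - [-0.12, 0.25, 0.028]
    - [-0.239, 0.494, 0.028]
  rotation:
    - [0, 0, 0]
    - [0, 0, 0]
  grip: [1, 1]

```text
time_s: 10.15
position: [0.6031, 0.1689, 0.1241]
tcp_rot: [[-0.004, 0.001, 1.0], [-0.867, -0.499, -0.003], [0.499, -0.867, 0.003]]
force: [-0.6, 0.8, -6.1]
opening: 0.576
```

>>> arm_command:
  translation:
    - [-0.12, 0.25, 0.028]
    - [-0.238, 0.494, 0.028]
    - [-0.238, 0.494, 0.028]
    - [-0.238, 0.494, 0.028]
  rotation:
    - [0, 0, 0]
    - [0, 0, 0]
    - [0, 0, 0]
    - [0, 0, 0]
  grip: [1, 1, 1, 1]

```text
time_s: 10.55
position: [0.6042, 0.1651, 0.0799]
tcp_rot: [[-0.003, -0.002, 1.0], [-0.866, -0.5, -0.003], [0.5, -0.866, -0.001]]
force: [-0.4, -0.7, -4.5]
opening: 0.573
```

>>> arm_command:
  translation:
    - [0.27, 0.155, 0]
    - [0.54, 0.31, 0]
    - [0.806, 0.466, 0]
    - [0.806, 0.466, 0]
  rotation:
    - [0, 0, 0]
    - [0, 0, 0]
    - [0, 0, 0]
    - [0, 0, 0]
  grip: [1, 1, 1, 1]

```text
time_s: 10.95
position: [0.6045, 0.0878, 0.0821]
tcp_rot: [[-0.006, -0.002, 1.0], [-0.865, -0.502, -0.006], [0.502, -0.865, 0.002]]
force: [0.6, 0.0, -5.9]
opening: 0.574
```

>>> arm_command:
  translation:
    - [0.2, 0.115, 0]
    - [0.4, 0.23, 0]
    - [0.6, 0.35, 0]
    - [0.806, 0.466, 0]
    - [0.806, 0.466, 0]
  rotation:
    - [0, 0, 0]
    - [0, 0, 0]
    - [0, 0, 0]
    - [0, 0, 0]
    - [0, 0, 0]
  grip: [1, 1, 1, 1, 1]

```text
time_s: 11.45
position: [0.6032, 0.0129, 0.0801]
tcp_rot: [[-0.005, -0.004, 1.0], [-0.865, -0.501, -0.007], [0.501, -0.865, -0.001]]
force: [0.7, -0.5, -5.9]
opening: 0.569
```

>>> arm_command:
  translation:
    - [-0.055, 0.095, 0]
    - [-0.11, 0.19, 0]
    - [-0.165, 0.285, 0]
    - [-0.219, 0.379, 0]
    - [-0.219, 0.379, 0]
  rotation:
    - [0, 0, 0]
    - [0, 0, 0]
    - [0, 0, 0]
    - [0, 0, 0]
    - [0, 0, 0]
  grip: [1, 1, 1, 1, 1]

```text
time_s: 11.95
position: [0.6025, 0.0169, 0.0427]
tcp_rot: [[-0.001, -0.004, 1.0], [-0.866, -0.5, -0.003], [0.5, -0.866, -0.003]]
force: [-0.5, 0.1, -5.9]
opening: 0.577
```

```bash
python3 - <<'E'
from plan import *
s=bot.read_state();print(s["time_s"],s["position"],s["force"],s["opening"])
cap("scene","s4");cap("top","t4")
f=lambda n,c,r,w,h,k:cv2.resize(cv2.imread(f"pics/{n}.png")[r:r+h,c:c+w],None,fx=k,fy=k,interpolation=cv2.INTER_CUBIC)
cv2.imwrite("pics/crop4.png",np.hstack([f("s4",215,190,100,100,4),f("t4",235,140,100,100,4)]))
E
```

```text
11.95 [0.6025 0.0169 0.0427] [-0.4802  0.115  -5.9473] 0.5770308946632456
```

View pics/crop4.png

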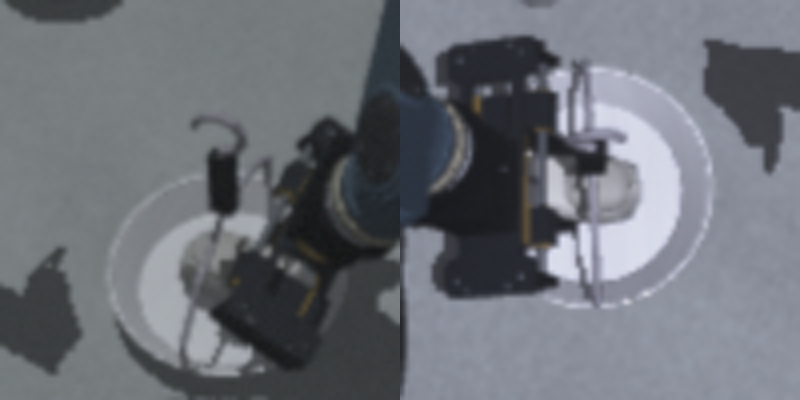

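>>> arm_command:
  translation:
    - [-0.01, 0.015, 0]
    - [-0.018, 0.03, 0]
    - [-0.018, 0.03, 0]
    - [-0.018, 0.03, 0]
  rotation:
    - [0, 0, 0]
    - [0, 0, 0]
    - [0, 0, 0]
    - [0, 0, 0]
  grip: [1, 1, 1, 1]

```text
time_s: 12.45
position: [0.6037, 0.0164, 0.0421]
tcp_rot: [[-0.003, -0.001, 1.0], [-0.866, -0.5, -0.003], [0.5, -0.866, 0.0]]
force: [-0.8, -0.6, -6.1]
opening: 0.574
```

>>> arm_command:
  translation:
    - [-0.008, 0.012, 0]
    - [-0.008, 0.012, 0]
    - [-0.008, 0.012, 0]
  rotation:
    - [0, 0, 0]
    - [0, 0, 0]
    - [0, 0, 0]
  grip: [1, 1, 1]

```text
time_s: 12.75
position: [0.6036, 0.0165, 0.0408]
tcp_rot: [[-0.003, -0.002, 1.0], [-0.866, -0.5, -0.003], [0.5, -0.866, -0.0]]
force: [-0.2, -0.1, -6.1]
opening: 0.574
```

>>> arm_command:
  translation:
    - [-0.008, 0.013, 0]
    - [-0.008, 0.013, 0]
    - [-0.008, 0.013, 0]
  rotation:
    - [0, 0, 0]
    - [0, 0, 0]
    - [0, 0, 0]
  grip: [1, 1, 1]

```text
time_s: 13.05
position: [0.6037, 0.0166, 0.04]
tcp_rot: [[-0.003, -0.001, 1.0], [-0.866, -0.5, -0.003], [0.5, -0.866, 0.0]]
force: [-0.6, 1.6, -2.0]
opening: 0.571
```

>>> arm_command:
  translation:
    - [-0.008, 0.013, 0]
    - [-0.008, 0.013, 0]
    - [-0.008, 0.013, 0]
  rotation:
    - [0, 0, 0]
    - [0, 0, 0]
    - [0, 0, 0]
  grip: [1, 1, 1]

```text
time_s: 13.35
position: [0.6038, 0.0166, 0.0399]
tcp_rot: [[-0.003, -0.001, 1.0], [-0.865, -0.501, -0.003], [0.501, -0.865, 0.0]]
force: [-1.8, 3.3, 4.7]
opening: 0.576
```

>>> arm_command:
  translation:
    - [0.004, -0.008, 0]
    - [0.004, -0.008, 0]
    - [0.004, -0.008, 0]
    - [0.004, -0.008, 0]
    - [0.004, -0.008, 0]
  rotation:
    - [0, 0, 0]
    - [0, 0, 0]
    - [0, 0, 0]
    - [0, 0, 0]
    - [0, 0, 0]
  grip: [-0.4, -0.6, -0.7, -0.7, -0.7]

```text
time_s: 13.85
position: [0.6037, 0.0164, 0.0389]
tcp_rot: [[-0.003, -0.002, 1.0], [-0.866, -0.5, -0.004], [0.5, -0.866, -0.0]]
force: [-0.9, 0.4, 0.6]
opening: 0.841
```

>>> arm_command:
  translation:
    - [0, -0.15, 0]
    - [0, -0.35, 0]
    - [0, -0.65, 0]
    - [0, -0.95, 0]
  rotation:
    - [0, 0, 0]
    - [0, 0, 0]
    - [0, 0, 0]
    - [0, 0, 0]
  grip: [-0.7, -0.7, -0.7, -0.7]

```text
time_s: 14.25
position: [0.6039, 0.0556, 0.1066]
tcp_rot: [[-0.003, -0.001, 1.0], [-0.866, -0.5, -0.003], [0.5, -0.866, 0.001]]
force: [0.1, 0.2, 0.0]
opening: 0.853
```

>>> arm_command:
  translation:
    - [-0.3, -0.6, 0]
    - [-0.6, -0.9, 0]
    - [-0.6, -0.9, 0]
    - [-0.6, -0.9, 0]
  rotation:
    - [0, 0, 0]
    - [0, 0, 0]
    - [0, 0, 0]
    - [0, 0, 0]
  grip: [-0.7, -0.7, -0.7, -0.7]

```text
time_s: 14.65
position: [0.6041, 0.1337, 0.1447]
tcp_rot: [[-0.002, 0.001, 1.0], [-0.866, -0.5, -0.001], [0.5, -0.866, 0.002]]
force: [0.6, -0.4, 0.2]
opening: 0.849
```

```bash
python3 - <<'E'
from plan import *
s=bot.read_state();print(s["time_s"],s["position"],s["force"],s["opening"])
c=cap("wrist","w5");cap("top","t5");cap("scene","s5")
for t,z in(("pan",0),("pan_grip",.15),("pan_hook",.2245),("rock_flat",.004)):
  for k in("wrist","top","scene"):
    r=spot(k,t,1)
    if r: print(t,k,r,atz(c if k=="wrist" else cap(k),r[0][1],z))
F=frame(3,55);plan([([.6,.21,.23],F)])
a=cv2.resize(cv2.imread("pics/t5.png")[140:240,235:335],None,fx=4.2,fy=4.2,interpolation=cv2.INTER_CUBIC)
b=cv2.resize(cv2.imread("pics/w5.png"),(380,285))
b=cv2.copyMakeBorder(b,0,420-285,0,0,cv2.BORDER_CONSTANT)
cv2.imwrite("pics/crop5.png",np.hstack([a,b]))
E
```

```text
14.65 [0.6041 0.1337 0.1447] [ 0.5644 -0.3736  0.1847] 0.8486771011773573
pan wrist [(0.56, array([441.672, 218.904]))] [0.7767 0.0232 0.    ]
pan top [(0.93, array([281.4  , 189.714]))] [ 0.6006 -0.0133  0.    ]
pan scene [(0.61, array([270.704, 260.61 ]))] [ 0.5999 -0.0185  0.    ]
pan_grip top [(0.58, array([285.88 , 180.516]))] [ 0.6014 -0.025   0.15  ]
pan_grip scene [(0.94, array([269.416, 236.082]))] [ 0.6074 -0.015   0.15  ]
pan_hook top [(0.91, array([284.48 , 174.216]))] [ 0.6046 -0.02    0.2245]
pan_hook scene [(0.88, array([267.792, 218.106]))] [ 0.5986 -0.0217  0.2245]
rock_flat wrist [(0.6, array([267.512, 238.182]))] [ 0.6011 -0.0014  0.004 ]
rock_flat top [(0.79, array([280.616, 186.69 ]))] [ 0.6096 -0.0108  0.004 ]
rock_flat scene [(0.81, array([275.52 , 264.096]))] [0.6081 0.002  0.004 ]
[-0.15, -0.712, -0.027] [0.018, -0.02, -0.208] rows 2 -> [0.602  0.1711 0.1866]
[0.007, -0.729, -0.012] [0.018, -0.02, -0.209] rows 2 -> [0.6  0.21 0.23]
```

View pics/crop5.png

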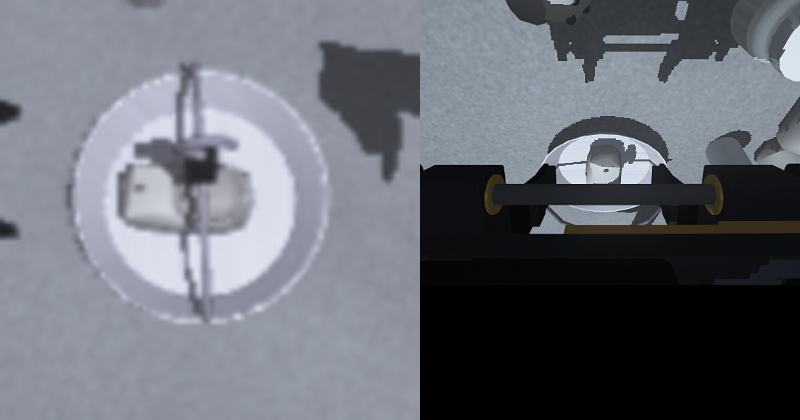

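```bash
python3 - <<'E'
from plan import *
F=frame(3,70);g=np.array([.6025,.0,.146])-.003*F[:,1]
d=np.array([np.cos(np.radians(-87)),np.sin(np.radians(-87)),0])
at=lambda y:g+d*(-y-.0)/1
plan([(at(.17)+[0,0,.03],F),(at(.085),F),(at(-.014),F)]);print(F)
E
```

```text
[-0.113, -0.309, -0.067] [0.021, -0.017, -0.333] rows 3 -> [0.5987 0.1524 0.1602]
[-0.002, -0.33, -0.059] [0.021, -0.018, -0.334] rows 3 -> [0.5934 0.1726 0.177 ]
[0.006, 0.563, -0.0] [-0.0, 0.0, 0.0] rows 1 -> [0.5957 0.1302 0.1621]
[0.005, 0.564, -0.0] [-0.0, 0.0, 0.0] rows 1 -> [0.5979 0.0877 0.147 ]
[0.211, 0.581, -0.0] [-0.0, 0.0, 0.0] rows 1 -> [0.6005 0.0383 0.147 ]
[0.212, 0.582, -0.0] [-0.0, 0.0, 0.0] rows 1 -> [ 0.6031 -0.0112  0.147 ]
[[ 0.0179  0.0492  0.9986]
 [-0.3416 -0.9384  0.0523]
 [ 0.9397 -0.342   0.    ]]
```

>>> arm_command:
  translation:
    - [-0.04, -0.1, -0.02]
    - [-0.08, -0.2, -0.04]
    - [-0.113, -0.309, -0.067]
    - [-0.113, -0.309, -0.067]
  rotation:
    - [0.007, -0.006, -0.11]
    - [0.014, -0.012, -0.22]
    - [0.021, -0.017, -0.333]
    - [0.021, -0.017, -0.333]
  grip: [-0.5, -0.5, -0.5, -0.5]

```text
time_s: 16.2
position: [0.5977, 0.155, 0.158]
tcp_rot: [[0.016, 0.023, 1.0], [-0.643, -0.766, 0.028], [0.766, -0.643, 0.002]]
force: [-1.1, -0.1, 0.2]
opening: 0.754
```

>>> arm_command:
  translation:
    - [0, -0.11, -0.02]
    - [0, -0.22, -0.04]
    - [0, -0.33, -0.059]
    - [0, -0.33, -0.059]
    - [0, -0.33, -0.059]
  rotation:
    - [0.007, -0.006, -0.11]
    - [0.014, -0.012, -0.22]
    - [0.021, -0.018, -0.334]
    - [0.021, -0.018, -0.334]
    - [0.021, -0.018, -0.334]
  grip: [-0.5, -0.5, -0.5, -0.5, -0.5]

```text
time_s: 16.7
position: [0.5936, 0.1719, 0.1766]
tcp_rot: [[0.019, 0.048, 0.999], [-0.344, -0.938, 0.052], [0.939, -0.345, -0.001]]
force: [0.0, -0.2, 0.0]
opening: 0.751
```

```bash
python3 - <<'E'
from plan import *
s=bot.read_state();print(s["time_s"],s["position"],s["tcp_rot"],s["joint_positions"],s["force"],s["opening"])
c=cap("wrist","w6")
for t,q in(("pan_grip",.15),("pan_hook",.2245),("ring_bar",.36)):
    r=spot("wrist",t,2)
    for cf,p in r: print(t,cf,p,atz(c,p,q),box("wrist",t,1))
print(proj(c,[[.602,-.017,.15],[.602,-.017,.2245],[.575,-.215,.36]]))
E
```

```text
16.7 [0.5936 0.1719 0.1766] [[ 0.0188  0.0485  0.9986]
 [-0.344  -0.9375  0.052 ]
 [ 0.9388 -0.3445 -0.0009]] [ 28.2528  55.3648  73.3787 -58.519   95.5777  44.8273] [ 0.032  -0.2273  0.0079] 0.750721840537096
pan_grip 0.69 [271.376 234.696] [ 0.6087 -0.0948  0.15  ] [(0.71, array([178.024,  53.886, 366.296, 317.31 ]))]
pan_hook 0.87 [271.376 305.382] [ 0.6049 -0.0231  0.2245] [(0.96, array([182.   ,  53.592, 362.712, 317.898]))]
[[269.0183 232.9882]
 [268.8737 306.5357]
 [245.5116 370.5226]]
```

View pics/w6.png

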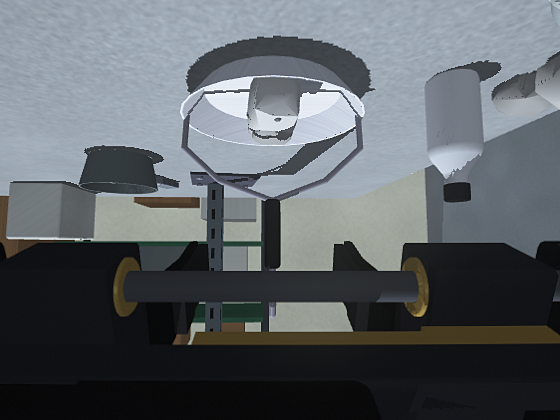

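>>> arm_command:
  translation:
    - [0.003, 0.28, 0.006]
    - [0.006, 0.563, 0.012]
  rotation:
    - [0, 0, 0]
    - [0, 0, 0]
  grip: [-0.5, -0.5]

```text
time_s: 17.2
position: [0.5971, 0.1299, 0.1627]
tcp_rot: [[0.016, 0.051, 0.999], [-0.343, -0.938, 0.053], [0.939, -0.343, 0.002]]
force: [0.0, -0.2, 0.4]
opening: 0.753
```

>>> arm_command:
  translation:
    - [0.003, 0.28, 0]
    - [0.006, 0.563, 0]
  rotation:
    - [0, 0, 0]
    - [0, 0, 0]
  grip: [-0.5, -0.5]

```text
time_s: 17.4
position: [0.5991, 0.0866, 0.1475]
tcp_rot: [[0.017, 0.049, 0.999], [-0.342, -0.938, 0.052], [0.939, -0.343, 0.001]]
force: [0.4, -0.9, -0.4]
opening: 0.75
```

>>> arm_command:
  translation:
    - [0.1, 0.29, 0]
    - [0.211, 0.582, 0]
    - [0.211, 0.582, 0]
  rotation:
    - [0, 0, 0]
    - [0, 0, 0]
    - [0, 0, 0]
  grip: [-0.5, -0.5, -0.5]

```text
time_s: 17.7
position: [0.6011, 0.035, 0.1477]
tcp_rot: [[0.017, 0.045, 0.999], [-0.341, -0.939, 0.048], [0.94, -0.342, -0.001]]
force: [1.1, -0.1, 0.3]
opening: 0.75
```

>>> arm_command:
  translation:
    - [0.1, 0.29, 0]
    - [0.211, 0.582, 0]
    - [0.211, 0.582, 0]
    - [0.211, 0.582, 0]
  rotation:
    - [0, 0, 0]
    - [0, 0, 0]
    - [0, 0, 0]
    - [0, 0, 0]
  grip: [-0.5, -0.5, -0.5, -0.5]

```text
time_s: 18.1
position: [0.6043, -0.0111, 0.1474]
tcp_rot: [[0.017, 0.049, 0.999], [-0.342, -0.938, 0.052], [0.94, -0.342, 0.001]]
force: [-0.1, -0.5, -0.2]
opening: 0.75
```

```bash
python3 - <<'E'
from plan import *
s=bot.read_state();print(s["time_s"],s["position"],s["tcp_rot"],s["joint_positions"],s["force"],s["opening"])
cs={k:cap(k,k+"7") for k in("top","scene")}
for t,q in(("pan_grip",.15),("pan_hook",.2245),("ring_bar",.36)):
  R=[]
  for k in cs:
    r=spot(k,t,1)
    for cf,p in r: print(t,k,cf,p,atz(cs[k],p,q)); R.append(ray(cs[k],p))
  if len(R)>1: print("  ",*tri(R))
f=lambda n,c,r,w,h,k:cv2.resize(cv2.imread(f"pics/{n}.png")[r:r+h,c:c+w],None,fx=k,fy=k,interpolation=cv2.INTER_CUBIC)
cv2.imwrite("pics/crop7.png",np.hstack([f("scene7",180,100,130,180,3),f("top7",250,120,130,180,3)]))
E
```

```text
18.1 [ 0.6043 -0.0111  0.1474] [[ 0.0168  0.0491  0.9987]
 [-0.3421 -0.9382  0.0519]
 [ 0.9395 -0.3425  0.0011]] [ 13.4109  53.9118  87.0273 -69.3787  80.8565  51.1821] [-0.1484 -0.5081 -0.1525] 0.7502192418442647
pan_grip top 0.75 [283.304 180.012] [ 0.6028 -0.0176  0.15  ]
pan_grip scene 0.76 [268.296 237.09 ] [ 0.612  -0.0166  0.15  ]
   [ 0.6052 -0.0188  0.1396] [np.float64(0.0011012235349058374), np.float64(0.0011012235349058487)]
pan_hook top 0.64 [285.88  176.106] [ 0.5993 -0.0238  0.2245]
pan_hook scene 0.7 [269.808 222.6  ] [ 0.6109 -0.0099  0.2245]
   [ 0.6011 -0.0198  0.2077] [np.float64(0.004577286133272283), np.float64(0.0045772861332722984)]
ring_bar top 0.42 [363.72 172.62] [ 0.5807 -0.2145  0.36  ]
ring_bar scene 0.68 [209.384 164.514] [ 0.5839 -0.199   0.36  ]
   [ 0.5796 -0.2096  0.3528] [np.float64(0.006415939917909544), np.float64(0.006415939917909605)]
```

View pics/crop7.png

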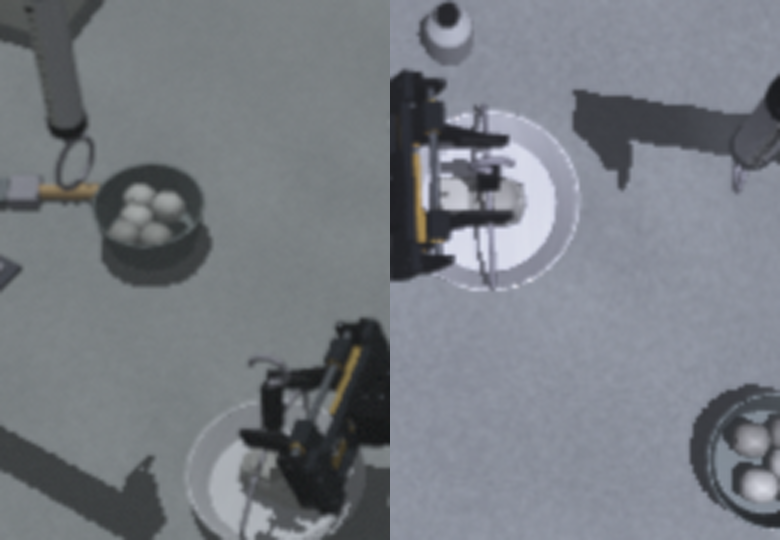

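```bash
python3 - <<'E'
from plan import *
from scipy.optimize import differential_evolution
a=np.linspace(0,2*np.pi,120)
D={}
for k in("scene","top"):
    c=cap(k); g=cv2.imread(f"pics/{k}7.png").max(2)
    K=cv2.getStructuringElement(cv2.MORPH_ELLIPSE,(9,9))
    b=cv2.morphologyEx(g,cv2.MORPH_BLACKHAT,K)
    if k=="top": b=np.maximum(b,cv2.morphologyEx(g,cv2.MORPH_TOPHAT,K))
    D[k]=(c,cv2.GaussianBlur(b.astype(np.float32),(0,0),1.))
def pts(v):
    x,y,z,w=v; u=np.array([np.cos(w),np.sin(w),0])
    return np.array([x,y,z+.025])+.025*(np.outer(np.cos(a),u)+np.outer(np.sin(a),[0,0,1]))
def sc(v,k):
    c,b=D[k]; p=proj(c,pts(v)).astype(np.float32)
    s=cv2.remap(b,p[:,:1],p[:,1:],cv2.INTER_LINEAR).ravel()
    return np.minimum(s,30).mean()
def f(v): return -sc(v,"scene")-.7*sc(v,"top")+((v[2]-.36)/.004)**2
for sd in(1,2):
    r=differential_evolution(f,[(.55,.61),(-.24,-.18),(.345,.375),(-.8,.4)],seed=sd,tol=1e-6); print(r.x,np.degrees(r.x[3]),r.fun,sc(r.x,"scene"),sc(r.x,"top"))
for k in D:
    im=cv2.imread(f"pics/{k}7.png"); o=(180,100) if k=="scene" else (320,130)
    im=cv2.resize(im[o[1]:o[1]+80,o[0]:o[0]+70],None,fx=5,fy=5,interpolation=cv2.INTER_CUBIC); raw=im.copy()
    for p in proj(D[k][0],pts(r.x)): cv2.circle(im,tuple(int(q) for q in (p-o)*5+2),1,(0,0,255),-1)
    cv2.imwrite(f"pics/f_{k}.png",im)
cv2.imwrite("pics/fit.png",np.hstack([cv2.imread("pics/f_scene.png"),cv2.imread("pics/f_top.png")]))
E
```

```text
[ 0.5748 -0.2146  0.3611 -0.0573] -3.281946882543686 -39.57840591416594 27.546358 17.299475
[ 0.5748 -0.2146  0.3611 -0.0562] -3.2203234293015734 -39.577890005553115 27.54182 17.303427
```

View pics/fit.png

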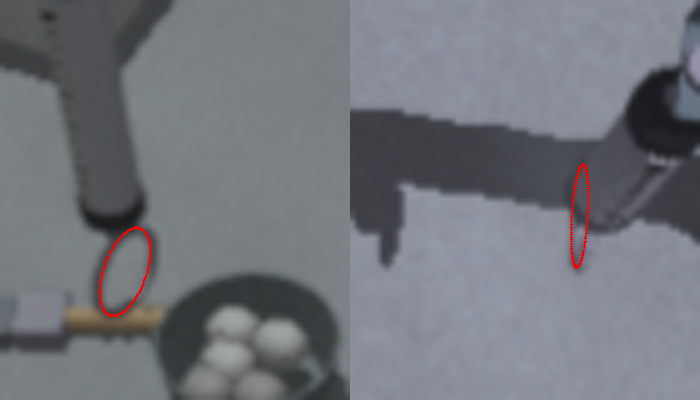

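>>> arm_command:
  translation:
    - [0, 0, 0]
    - [0, 0, 0]
    - [0, 0, 0]
    - [0, 0, 0]
    - [0, 0, 0]
  rotation:
    - [0, 0, 0]
    - [0, 0, 0]
    - [0, 0, 0]
    - [0, 0, 0]
    - [0, 0, 0]
  grip: [0, 0.4, 1, 1, 1]

```text
time_s: 19.1
position: [0.6041, -0.0113, 0.1471]
tcp_rot: [[0.018, 0.049, 0.999], [-0.341, -0.939, 0.052], [0.94, -0.342, 0.0]]
force: [0.3, 0.1, 0.5]
opening: 0.38
```

>>> arm_command:
  translation:
    - [0, 0, 0]
    - [0, 0, 0]
    - [0, 0, 0]
    - [0, 0, 0]
    - [0, 0, 0]
  rotation:
    - [0, 0, 0]
    - [0, 0, 0]
    - [0, 0, 0]
    - [0, 0, 0]
    - [0, 0, 0]
  grip: [1, 1, 1, 1, 1]

```text
time_s: 19.6
position: [0.6045, -0.0113, 0.1471]
tcp_rot: [[0.018, 0.05, 0.999], [-0.341, -0.938, 0.053], [0.94, -0.342, 0.001]]
force: [2.5, -0.8, 0.0]
opening: 0.178
```

>>> arm_command:
  translation:
    - [0, 0, 0]
    - [0, 0, 0]
    - [0, 0, 0]
    - [0, 0, 0]
    - [0, 0, 0]
  rotation:
    - [0, 0, 0]
    - [0, 0, 0]
    - [0, 0, 0]
    - [0, 0, 0]
    - [0, 0, 0]
  grip: [1, 1, 1, 1, 1]

```text
time_s: 20.1
position: [0.6044, -0.0112, 0.1471]
tcp_rot: [[0.018, 0.05, 0.999], [-0.341, -0.938, 0.053], [0.94, -0.342, 0.001]]
force: [3.3, -0.5, -0.9]
opening: 0.182
```

```bash
python3 - <<'E'
from plan import *
F=frame(3,70);G=frame(-4,70);d=np.array([np.cos(np.radians(-94)),np.sin(np.radians(-94)),0])
fin=np.array([.575,-.2146,.3096])-.006*d
p=np.array([.6044,-.0112,.1475])
plan([(p+[0,0,.162],F),(fin-.07*d,G)],p=p,R=F);print(fin,G)
E
```

```text
[0.951, -0.346, 0.0] [0.0, 0.0, 0.0] rows 2 -> [ 0.6044 -0.0112  0.2285]
[0.952, -0.347, -0.0] [0.0, 0.0, 0.0] rows 2 -> [ 0.6044 -0.0112  0.3095]
[0.27, 0.741, -0.192] [-0.055, 0.02, 0.0] rows 2 -> [ 0.5924 -0.075   0.3095]
[0.274, 0.75, -0.144] [-0.055, 0.02, 0.0] rows 2 -> [ 0.5803 -0.1388  0.3096]
[ 0.5754 -0.2086  0.3096] [[-0.0239 -0.0655  0.9976]
 [-0.3412 -0.9374 -0.0698]
 [ 0.9397 -0.342   0.    ]]
```

>>> arm_command:
  translation:
    - [0.1, -0.036, 0]
    - [0.3, -0.109, 0]
    - [0.52, -0.19, 0]
    - [0.74, -0.27, 0]
    - [0.951, -0.346, 0]
  rotation:
    - [0, 0, 0]
    - [0, 0, 0]
    - [0, 0, 0]
    - [0, 0, 0]
    - [0, 0, 0]
  grip: [1, 1, 1, 1, 1]

```text
time_s: 20.6
position: [0.6038, -0.0112, 0.2302]
tcp_rot: [[0.017, 0.049, 0.999], [-0.342, -0.938, 0.052], [0.94, -0.342, 0.001]]
force: [0.9, 0.9, -7.6]
opening: 0.186
```

>>> arm_command:
  translation:
    - [0.22, -0.08, 0]
    - [0.44, -0.16, 0]
    - [0.66, -0.24, 0]
    - [0.85, -0.31, 0]
    - [0.952, -0.347, 0]
  rotation:
    - [0, 0, 0]
    - [0, 0, 0]
    - [0, 0, 0]
    - [0, 0, 0]
    - [0, 0, 0]
  grip: [1, 1, 1, 1, 1]

```text
time_s: 21.1
position: [0.6039, -0.0112, 0.3118]
tcp_rot: [[0.015, 0.05, 0.999], [-0.342, -0.938, 0.052], [0.94, -0.342, 0.003]]
force: [0.3, -0.4, -8.3]
opening: 0.182
```

>>> arm_command:
  translation:
    - [0.03, 0.09, -0.023]
    - [0.08, 0.22, -0.057]
    - [0.14, 0.38, -0.1]
    - [0.2, 0.55, -0.143]
    - [0.27, 0.741, -0.192]
  rotation:
    - [-0.011, 0.004, 0]
    - [-0.022, 0.008, 0]
    - [-0.033, 0.012, 0]
    - [-0.044, 0.016, 0]
    - [-0.055, 0.02, 0]
  grip: [1, 1, 1, 1, 1]

```text
time_s: 21.6
position: [0.5915, -0.0767, 0.3083]
tcp_rot: [[-0.002, -0.01, 1.0], [-0.342, -0.94, -0.01], [0.94, -0.342, -0.002]]
force: [-0.0, 0.8, -7.8]
opening: 0.181
```

>>> arm_command:
  translation:
    - [0.07, 0.19, -0.036]
    - [0.14, 0.38, -0.07]
    - [0.2, 0.55, -0.105]
    - [0.25, 0.68, -0.13]
    - [0.274, 0.75, -0.144]
  rotation:
    - [-0.011, 0.004, 0]
    - [-0.022, 0.008, 0]
    - [-0.033, 0.012, 0]
    - [-0.044, 0.016, 0]
    - [-0.055, 0.02, 0]
  grip: [1, 1, 1, 1, 1]

```text
time_s: 22.1
position: [0.5794, -0.1402, 0.3095]
tcp_rot: [[-0.025, -0.068, 0.997], [-0.34, -0.937, -0.072], [0.94, -0.341, -0.0]]
force: [-0.0, -0.3, -8.2]
opening: 0.186
```

```bash
python3 - <<'E'
from plan import *
s=bot.read_state();print(s["time_s"],s["position"],s["tcp_rot"],s["joint_positions"],s["force"],s["opening"])
cs={k:cap(k,k+"8") for k in("top","scene")}
for t in("pan_grip","pan_hook","ring_bar"):
  R=[]
  for k in cs:
    r=spot(k,t,1)
    for cf,p in r: print(t,k,cf,p); R.append(ray(cs[k],p))
  if len(R)>1: print("  ",*tri(R))
P=[[.575,-.2146,.361],np.array(s["position"])+[-.0004,-.006,.0774]]
for k in cs:print(k,"expected bar, seat",proj(cs[k],P))
f=lambda n,c,r,w,h,k:cv2.resize(cv2.imread(f"pics/{n}.png")[r:r+h,c:c+w],None,fx=k,fy=k,interpolation=cv2.INTER_CUBIC)
cv2.imwrite("pics/crop8.png",np.hstack([f("scene8",180,110,80,110,5),f("top8",300,120,80,110,5)]))
E
```

```text
22.1 [ 0.5794 -0.1402  0.3095] [[-0.0245 -0.068   0.9974]
 [-0.3404 -0.9375 -0.0723]
 [ 0.94   -0.3413 -0.0002]] [  1.3851  38.0888  89.8363 -70.8475  82.0518  37.5457] [-0.0333 -0.2743 -8.2398] 0.18574527477555847
pan_grip top 0.66 [331.296 176.988]
pan_grip scene 0.57 [229.096 182.196]
   [ 0.5813 -0.142   0.3082] [np.float64(0.0029572520314763455), np.float64(0.002957252031476372)]
pan_hook top 0.55 [335.328 170.394]
pan_hook scene 0.73 [207.592 160.692]
   [ 0.5917 -0.165   0.3924] [np.float64(0.02678002562173613), np.float64(0.026780025621736123)]
ring_bar top 0.39 [366.688 176.106]
ring_bar scene 0.54 [206.808 164.22 ]
   [ 0.5734 -0.2203  0.3431] [np.float64(0.004486424839397855), np.float64(0.004486424839397914)]
top expected bar, seat [[363.8909 174.7999]
 [337.4231 171.089 ]]
scene expected bar, seat [[205.8756 160.4668]
 [226.4035 161.9544]]
```

>>> arm_command:
  translation:
    - [0.03, 0.08, 0]
    - [0.06, 0.16, 0]
    - [0.09, 0.245, 0]
    - [0.12, 0.33, 0]
    - [0.145, 0.4, 0]
  rotation:
    - [0, 0, 0]
    - [0, 0, 0]
    - [0, 0, 0]
    - [0, 0, 0]
    - [0, 0, 0]
  grip: [1, 1, 1, 1, 1]

```text
time_s: 23.0
position: [0.5773, -0.1737, 0.3093]
tcp_rot: [[-0.024, -0.067, 0.997], [-0.341, -0.937, -0.071], [0.94, -0.342, -0.0]]
force: [0.5, -0.0, -7.8]
opening: 0.182
```

>>> arm_command:
  translation:
    - [0.03, 0.08, 0]
    - [0.06, 0.16, 0]
    - [0.09, 0.245, 0]
    - [0.12, 0.33, 0]
    - [0.145, 0.4, 0]
  rotation:
    - [0, 0, 0]
    - [0, 0, 0]
    - [0, 0, 0]
    - [0, 0, 0]
    - [0, 0, 0]
  grip: [1, 1, 1, 1, 1]

```text
time_s: 23.5
position: [0.575, -0.2074, 0.3092]
tcp_rot: [[-0.024, -0.066, 0.998], [-0.341, -0.938, -0.07], [0.94, -0.342, -0.0]]
force: [-0.2, 0.7, -8.3]
opening: 0.178
```

```bash
python3 - <<'E'
from plan import *
s=bot.read_state();print(s["time_s"],s["position"],s["force"],s["opening"])
cs={k:cap(k,k+"9") for k in("top","scene")}
P=[[.575,-.2146,.361],np.array(s["position"])+[-.0004,-.006,.0774]]
for k in cs:print(k,"expected bar, seat",proj(cs[k],P),"seen hook",spot(k,"pan_hook",1),"bar",spot(k,"ring_bar",1))
f=lambda n,c,r,w,h,k:cv2.resize(cv2.imread(f"pics/{n}.png")[r:r+h,c:c+w],None,fx=k,fy=k,interpolation=cv2.INTER_CUBIC)
cv2.imwrite("pics/crop9.png",np.hstack([f("scene9",165,120,80,100,5),f("top9",325,125,80,100,5)]))
E
```

```text
23.5 [ 0.575  -0.2074  0.3092] [-0.1697  0.6548 -8.2925] 0.17847991818080425
top expected bar, seat [[363.8909 174.7999]
 [365.1157 172.8435]] seen hook [(0.65, array([365.176, 173.292]))] bar [(0.58, array([359.576, 179.886]))]
scene expected bar, seat [[205.8756 160.4668]
 [205.0675 153.952 ]] seen hook [(0.94, array([204.288, 154.098]))] bar [(0.62, array([206.08, 161.91]))]
```

View pics/crop9.png

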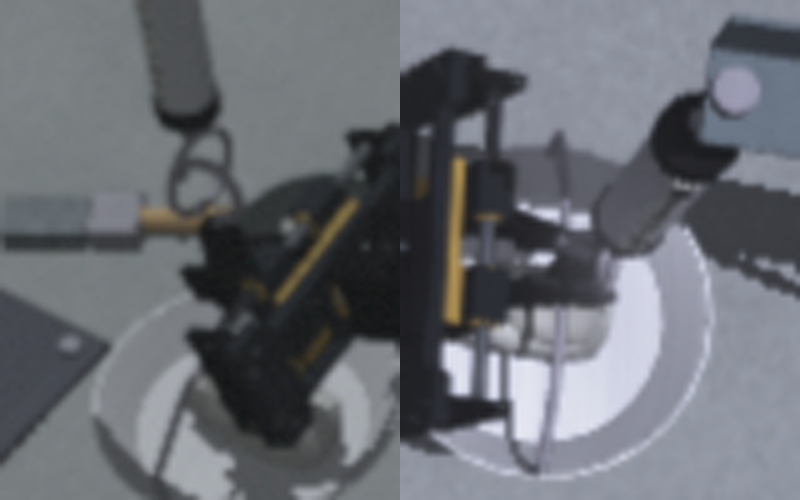

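>>> arm_command:
  translation:
    - [-0.035, 0.013, 0]
    - [-0.07, 0.026, 0]
    - [-0.106, 0.038, 0]
    - [-0.141, 0.051, 0]
    - [-0.176, 0.064, 0]
  rotation:
    - [0, 0, 0]
    - [0, 0, 0]
    - [0, 0, 0]
    - [0, 0, 0]
    - [0, 0, 0]
  grip: [1, 1, 1, 1, 1]

```text
time_s: 24.3
position: [0.5752, -0.2066, 0.2938]
tcp_rot: [[-0.024, -0.066, 0.998], [-0.341, -0.937, -0.07], [0.94, -0.342, -0.0]]
force: [0.8, -0.1, -7.4]
opening: 0.18
```

>>> arm_command:
  translation:
    - [-0.035, 0.013, 0]
    - [-0.07, 0.026, 0]
    - [-0.106, 0.038, 0]
    - [-0.141, 0.051, 0]
    - [-0.176, 0.064, 0]
  rotation:
    - [0, 0, 0]
    - [0, 0, 0]
    - [0, 0, 0]
    - [0, 0, 0]
    - [0, 0, 0]
  grip: [1, 1, 1, 1, 1]

```text
time_s: 24.8
position: [0.5753, -0.2067, 0.2791]
tcp_rot: [[-0.024, -0.066, 0.998], [-0.341, -0.938, -0.07], [0.94, -0.341, 0.0]]
force: [0.6, -0.1, -7.4]
opening: 0.182
```

>>> arm_command:
  translation:
    - [-0.035, 0.013, 0]
    - [-0.07, 0.026, 0]
    - [-0.106, 0.038, 0]
    - [-0.141, 0.051, 0]
    - [-0.176, 0.064, 0]
  rotation:
    - [0, 0, 0]
    - [0, 0, 0]
    - [0, 0, 0]
    - [0, 0, 0]
    - [0, 0, 0]
  grip: [1, 1, 1, 1, 1]

```text
time_s: 25.3
position: [0.5753, -0.2068, 0.2643]
tcp_rot: [[-0.024, -0.066, 0.998], [-0.34, -0.938, -0.07], [0.94, -0.341, 0.0]]
force: [-0.4, -0.4, -6.3]
opening: 0.181
```

```bash
python3 - <<'E'
from plan import *
s=bot.read_state();print(s["time_s"],s["position"],s["force"],s["moment"])
cs={k:cap(k,k+"10") for k in("top","scene")}
P=[[.575,-.2146,.3092+.0774-.026-.019],np.array(s["position"])+[-.0004,-.006,.0774]]
for k in cs:print(k,"expected bar, seat",proj(cs[k],P),"seen hook",spot(k,"pan_hook",1),"bar",spot(k,"ring_bar",1))
E
```

```text
25.3 [ 0.5753 -0.2068  0.2643] [-0.4001 -0.3743 -6.3159] [ 1.5276 -0.1748  0.0512]
top expected bar, seat [[362.6452 176.3377]
 [361.9219 176.3642]] seen hook [(0.57, array([363.72 , 179.886]))] bar [(0.53, array([364.28 , 175.014]))]
scene expected bar, seat [[206.7973 165.2896]
 [207.3886 165.4289]] seen hook [(0.6, array([206.976, 168.588]))] bar [(0.52, array([207.592, 168.294]))]
```

>>> arm_command:
  translation:
    - [-0.035, 0.013, 0]
    - [-0.07, 0.026, 0]
    - [-0.106, 0.038, 0]
    - [-0.141, 0.051, 0]
    - [-0.176, 0.064, 0]
  rotation:
    - [0, 0, 0]
    - [0, 0, 0]
    - [0, 0, 0]
    - [0, 0, 0]
    - [0, 0, 0]
  grip: [1, 1, 1, 1, 1]

```text
time_s: 26.1
position: [0.5753, -0.2067, 0.2491]
tcp_rot: [[-0.024, -0.066, 0.998], [-0.34, -0.938, -0.07], [0.94, -0.341, 0.0]]
force: [-0.4, -0.0, -4.7]
opening: 0.181
```

>>> arm_command:
  translation:
    - [-0.035, 0.013, 0]
    - [-0.07, 0.026, 0]
    - [-0.106, 0.038, 0]
    - [-0.141, 0.051, 0]
    - [-0.176, 0.064, 0]
  rotation:
    - [0, 0, 0]
    - [0, 0, 0]
    - [0, 0, 0]
    - [0, 0, 0]
    - [0, 0, 0]
  grip: [1, 1, 1, 1, 1]

```text
time_s: 26.6
position: [0.5753, -0.2068, 0.2343]
tcp_rot: [[-0.024, -0.066, 0.998], [-0.34, -0.938, -0.07], [0.94, -0.341, 0.0]]
force: [-0.1, -0.3, -4.5]
opening: 0.181
```

>>> arm_command:
  translation:
    - [-0.035, 0.013, 0]
    - [-0.07, 0.026, 0]
    - [-0.106, 0.038, 0]
    - [-0.141, 0.051, 0]
    - [-0.176, 0.064, 0]
  rotation:
    - [0, 0, 0]
    - [0, 0, 0]
    - [0, 0, 0]
    - [0, 0, 0]
    - [0, 0, 0]
  grip: [1, 1, 1, 1, 1]

```text
time_s: 27.1
position: [0.5753, -0.2068, 0.2193]
tcp_rot: [[-0.024, -0.066, 0.998], [-0.34, -0.938, -0.07], [0.94, -0.341, 0.0]]
force: [0.1, -0.1, -2.5]
opening: 0.178
```

>>> arm_command:
  translation:
    - [-0.035, 0.013, 0]
    - [-0.07, 0.026, 0]
    - [-0.106, 0.038, 0]
    - [-0.141, 0.051, 0]
    - [-0.176, 0.064, 0]
  rotation:
    - [0, 0, 0]
    - [0, 0, 0]
    - [0, 0, 0]
    - [0, 0, 0]
    - [0, 0, 0]
  grip: [1, 1, 1, 1, 1]

```text
time_s: 27.6
position: [0.5753, -0.2068, 0.2044]
tcp_rot: [[-0.024, -0.066, 0.998], [-0.34, -0.938, -0.07], [0.94, -0.341, 0.0]]
force: [-0.4, -0.0, -2.0]
opening: 0.182
```

>>> arm_command:
  translation:
    - [0, 0, 0]
    - [0, 0, 0]
    - [0, 0, 0]
    - [0, 0, 0]
    - [0, 0, 0]
  rotation:
    - [0, 0, 0]
    - [0, 0, 0]
    - [0, 0, 0]
    - [0, 0, 0]
    - [0, 0, 0]
  grip: [1, 1, 1, 1, 1]

```text
time_s: 28.1
position: [0.5752, -0.2067, 0.2045]
tcp_rot: [[-0.024, -0.066, 0.998], [-0.341, -0.938, -0.07], [0.94, -0.342, 0.0]]
force: [0.4, 0.1, -1.4]
opening: 0.182
```

```bash
python3 - <<'E'
from plan import *
F=[]
for i in range(6): cap("scene"); F.append(np.array(bot.read_state()["force"]))
s=bot.read_state();print(s["time_s"],s["position"],s["moment"],np.mean(F,0),np.std(F,0))
E
```

```text
28.4 [ 0.5752 -0.2067  0.2044] [ 0.8174 -0.1702 -0.0267] [-0.0948 -0.5403 -2.1547] [0.5955 0.4991 0.4259]
```

>>> arm_command:
  translation:
    - [-0.035, 0.013, 0]
    - [-0.07, 0.026, 0]
    - [-0.106, 0.038, 0]
    - [-0.141, 0.051, 0]
    - [-0.176, 0.064, 0]
  rotation:
    - [0, 0, 0]
    - [0, 0, 0]
    - [0, 0, 0]
    - [0, 0, 0]
    - [0, 0, 0]
  grip: [1, 1, 1, 1, 1]

```text
time_s: 28.9
position: [0.5752, -0.2068, 0.1892]
tcp_rot: [[-0.024, -0.066, 0.998], [-0.34, -0.938, -0.07], [0.94, -0.341, -0.0]]
force: [-0.1, -0.5, -0.8]
opening: 0.18
```

>>> arm_command:
  translation:
    - [-0.025, 0.009, 0]
    - [-0.05, 0.018, 0]
    - [-0.07, 0.026, 0]
    - [-0.094, 0.034, 0]
    - [-0.094, 0.034, 0]
  rotation:
    - [0, 0, 0]
    - [0, 0, 0]
    - [0, 0, 0]
    - [0, 0, 0]
    - [0, 0, 0]
  grip: [1, 1, 1, 1, 1]

```text
time_s: 29.4
position: [0.5751, -0.2067, 0.1812]
tcp_rot: [[-0.024, -0.066, 0.998], [-0.341, -0.937, -0.07], [0.94, -0.342, -0.0]]
force: [-0.3, 0.5, -0.2]
opening: 0.181
```

```bash
python3 - <<'E'
from plan import *
F=[];M=[]
for i in range(25):
    eyes.capture("scene"); s=bot.read_state(); F.append(np.array(s["force"])); M.append(np.array(s["moment"]))
print(s["time_s"],s["position"],np.mean(F,0),np.std(F,0)/5,np.mean(M,0))
E
```

```text
30.65 [ 0.5752 -0.2067  0.1814] [-0.0821  0.0008  0.0121] [0.1277 0.0914 0.0754] [ 0.4778 -0.1228 -0.0047]
```

>>> arm_command:
  translation:
    - [0, 0, 0]
    - [0, 0, 0]
    - [0, 0, 0]
    - [0, 0, 0]
    - [0, 0, 0]
  rotation:
    - [0, 0, 0]
    - [0, 0, 0]
    - [0, 0, 0]
    - [0, 0, 0]
    - [0, 0, 0]
  grip: [0.6, 0.5, 0.4, 0.2, 0]

```text
time_s: 31.15
position: [0.5752, -0.2067, 0.1813]
tcp_rot: [[-0.024, -0.066, 0.998], [-0.341, -0.937, -0.07], [0.94, -0.342, -0.0]]
force: [-0.2, -0.2, -0.4]
opening: 0.398
```

>>> arm_command:
  translation:
    - [0, 0, 0]
    - [0, 0, 0]
    - [0, 0, 0]
    - [0, 0, 0]
    - [0, 0, 0]
  rotation:
    - [0, 0, 0]
    - [0, 0, 0]
    - [0, 0, 0]
    - [0, 0, 0]
    - [0, 0, 0]
  grip: [-0.2, -0.2, -0.2, -0.2, -0.2]

```text
time_s: 31.65
position: [0.5752, -0.2067, 0.1814]
tcp_rot: [[-0.024, -0.066, 0.998], [-0.341, -0.938, -0.07], [0.94, -0.342, 0.0]]
force: [-0.6, -1.4, -0.3]
opening: 0.598
```

```bash
python3 - <<'E'
from plan import *
for i in range(3):
  cs={k:cap(k,k+"11") for k in("scene","top")}
  for t in("pan_hook","pan_grip","ring_bar"):
    R=[]
    for k in cs:
        r=spot(k,t,1); R+= [ray(cs[k],r[0][1])] if r else []
    if len(R)==2:print(t,*tri(R))
s=bot.read_state();print(s["time_s"],s["position"],s["force"],s["moment"])
P=np.array(s["position"]); print("expected grip",P+[-.0004,-.006,.0029],"hook",P+[-.0004,-.006,.0774])
E
```

```text
pan_hook [ 0.5689 -0.2184  0.2553] [np.float64(0.0026677252128890876), np.float64(0.002667725212889044)]
pan_grip [ 0.5748 -0.2172  0.1873] [np.float64(0.001211351117776199), np.float64(0.0012113511177763543)]
ring_bar [ 0.5721 -0.2212  0.2608] [np.float64(0.004399467901294491), np.float64(0.0043994679012944685)]
pan_hook [ 0.5767 -0.2095  0.249 ] [np.float64(0.00247949594553606), np.float64(0.002479495945536069)]
pan_grip [ 0.578  -0.2021  0.1895] [np.float64(0.0011161028463773095), np.float64(0.0011161028463772382)]
ring_bar [ 0.5771 -0.2071  0.2521] [np.float64(0.0010462638301609402), np.float64(0.0010462638301611225)]
pan_hook [ 0.5723 -0.2136  0.2558] [np.float64(0.0005485129491838177), np.float64(0.0005485129491839116)]
pan_grip [ 0.5658 -0.2188  0.1836] [np.float64(0.0014018869784184066), np.float64(0.0014018869784184792)]
ring_bar [ 0.5798 -0.2096  0.2724] [np.float64(0.004115820811550449), np.float64(0.004115820811550446)]
32.85 [ 0.5752 -0.2067  0.1813] [0.7254 0.2967 0.1591] [ 0.584  -0.1306 -0.0402]
expected grip [ 0.5748 -0.2127  0.1842] hook [ 0.5748 -0.2127  0.2587]
```

>>> arm_command:
  translation:
    - [-0.04, -0.11, 0]
    - [-0.08, -0.22, 0]
    - [-0.13, -0.36, 0]
    - [-0.19, -0.52, 0]
    - [-0.25, -0.68, 0]
  rotation:
    - [0, 0, 0]
    - [0, 0, 0]
    - [0, 0, 0]
    - [0, 0, 0]
    - [0, 0, 0]
  grip: [-0.2, -0.2, -0.2, -0.2, -0.2]

```text
time_s: 33.35
position: [0.5794, -0.1473, 0.1811]
tcp_rot: [[-0.024, -0.065, 0.998], [-0.341, -0.938, -0.069], [0.94, -0.342, -0.0]]
force: [0.8, -0.4, -1.0]
opening: 0.6
```

>>> arm_command:
  translation:
    - [-0.1, -0.27, 0]
    - [-0.2, -0.55, 0]
    - [-0.25, -0.69, 0]
    - [-0.25, -0.69, 0]
  rotation:
    - [0, 0, 0]
    - [0, 0, 0]
    - [0, 0, 0]
    - [0, 0, 0]
  grip: [-0.2, -0.2, -0.2, -0.2]

```text
time_s: 33.75
position: [0.584, -0.0882, 0.1812]
tcp_rot: [[-0.023, -0.063, 0.998], [-0.341, -0.938, -0.067], [0.94, -0.342, 0.001]]
force: [-0.0, -0.3, 0.3]
opening: 0.6
```

>>> arm_command:
  translation:
    - [-0.1, -0.3, 0]
    - [-0.2, -0.6, 0]
    - [-0.2, -0.7, 0]
    - [-0.2, -0.7, 0]
    - [-0.2, -0.7, 0]
  rotation:
    - [0, 0, 0]
    - [0, 0, 0]
    - [0, 0, 0]
    - [0, 0, 0]
    - [0, 0, 0]
  grip: [-0.2, -0.2, -0.2, -0.2, -0.2]

```text
time_s: 34.25
position: [0.5872, -0.0333, 0.1855]
tcp_rot: [[-0.024, -0.067, 0.997], [-0.34, -0.938, -0.071], [0.94, -0.341, -0.0]]
force: [0.7, 0.0, 0.1]
opening: 0.605
```

```bash
python3 - <<'E'
from plan import *
import time
def shot(k): 
    c=cap(k); return c,c["image"].astype(int)
base={k:shot(k)[1] for k in("scene","top")}
for i in range(6):
  o=[]
  cs={}
  for k in base:
    cs[k],im=shot(k); o.append(np.abs(im-base[k]).max(2)[:, :].clip(20).sum()-20*420*560)
  out=[]
  for t in("pan_hook","ring_bar","pan_grip","rock_flat","pan"):
    R=[]
    for k in cs:
        r=spot(k,t,1); R+=[ray(cs[k],r[0][1])] if r else []
    if len(R)==2: p,e=tri(R); out.append((t,p.round(3).tolist(),round(float(e[0]),3)))
  print(bot.read_state()["time_s"],o,out)
for k in cs: cv2.imwrite(f"pics/{k}12.png",cs[k]["image"])
s=bot.read_state();print(s["time_s"],s["position"],s["force"])
E
```

```text
34.95 [np.int64(747), np.int64(1124)] [('pan_hook', [0.573, -0.225, 0.246], 0.001), ('ring_bar', [0.66, -0.185, -0.324], 0.134), ('pan_grip', [0.563, -0.216, 0.168], 0.014), ('rock_flat', [0.572, -0.227, 0.03], 0.0), ('pan', [0.569, -0.238, 0.024], 0.006)]
35.55 [np.int64(59667), np.int64(102288)] [('pan_hook', [0.575, -0.209, 0.249], 0.002), ('ring_bar', [0.577, -0.207, 0.254], 0.006), ('pan_grip', [0.569, -0.207, 0.18], 0.002), ('rock_flat', [0.572, -0.202, 0.042], 0.001)]
36.15 [np.int64(14084), np.int64(29634)] [('ring_bar', [0.607, 0.03, 0.452], 0.177), ('pan_grip', [0.572, -0.227, 0.174], 0.002), ('pan', [0.571, -0.231, 0.032], 0.003)]
36.75 [np.int64(28948), np.int64(79263)] [('pan_hook', [0.572, -0.22, 0.253], 0.0), ('ring_bar', [0.603, -0.226, 0.091], 0.018), ('pan_grip', [0.574, -0.217, 0.181], 0.006), ('rock_flat', [0.57, -0.213, 0.027], 0.002), ('pan', [0.573, -0.221, 0.043], 0.0)]
37.35 [np.int64(52059), np.int64(91468)] [('pan_hook', [0.569, -0.216, 0.247], 0.002), ('pan_grip', [0.575, -0.208, 0.179], 0.001), ('rock_flat', [0.572, -0.206, 0.043], 0.009), ('pan', [0.57, -0.222, 0.039], 0.001)]
37.95 [np.int64(1404), np.int64(12195)] [('pan_hook', [0.573, -0.221, 0.253], 0.002), ('ring_bar', [0.576, -0.224, 0.252], 0.001), ('pan_grip', [0.574, -0.221, 0.189], 0.004), ('rock_flat', [0.575, -0.221, 0.051], 0.002), ('pan', [0.564, -0.237, 0.041], 0.007)]
37.95 [ 0.5874 -0.0323  0.1853] [-0.8507 -0.329  -0.2661]
```

>>> arm_command:
  translation:
    - [-0.1, -0.3, 0]
    - [-0.2, -0.7, 0]
    - [-0.2, -0.7, 0]
    - [-0.2, -0.7, 0]
    - [-0.2, -0.7, 0]
  rotation:
    - [0, 0, 0]
    - [0, 0, 0]
    - [0, 0, 0]
    - [0, 0, 0]
    - [0, 0, 0]
  grip: [-0.2, -0.2, -0.2, -0.2, -0.2]

```text
time_s: 38.45
position: [0.5912, 0.025, 0.1893]
tcp_rot: [[-0.023, -0.066, 0.998], [-0.34, -0.938, -0.07], [0.94, -0.341, -0.001]]
force: [0.2, -0.1, -0.1]
opening: 0.602
```

>>> arm_command:
  translation:
    - [0, 0, 0]
    - [0, 0, 0]
    - [0, 0, 0]
    - [0, 0, 0]
    - [0, 0, 0]
  rotation:
    - [0, 0, 0]
    - [0, 0, 0]
    - [0, 0, 0]
    - [0, 0, 0]
    - [0, 0, 0]
  grip: [-0.2, -0.2, -0.2, -0.2, -0.2]

```text
time_s: 38.95
position: [0.5915, 0.0254, 0.1894]
tcp_rot: [[-0.024, -0.066, 0.998], [-0.341, -0.937, -0.07], [0.94, -0.342, 0.0]]
force: [0.1, -0.1, -0.2]
opening: 0.599
```

>>> arm_command:
  translation:
    - [0, 0, 0]
    - [0, 0, 0]
    - [0, 0, 0]
    - [0, 0, 0]
    - [0, 0, 0]
  rotation:
    - [0, 0, 0]
    - [0, 0, 0]
    - [0, 0, 0]
    - [0, 0, 0]
    - [0, 0, 0]
  grip: [-0.2, -0.2, -0.2, -0.2, -0.2]

```text
time_s: 39.45
position: [0.5915, 0.0256, 0.1894]
tcp_rot: [[-0.024, -0.066, 0.998], [-0.341, -0.937, -0.07], [0.94, -0.342, -0.0]]
force: [0.1, -0.2, 0.0]
opening: 0.597
```

>>> arm_command:
  translation:
    - [0, 0, 0]
    - [0, 0, 0]
    - [0, 0, 0]
    - [0, 0, 0]
    - [0, 0, 0]
  rotation:
    - [0, 0, 0]
    - [0, 0, 0]
    - [0, 0, 0]
    - [0, 0, 0]
    - [0, 0, 0]
  grip: [-0.2, -0.2, -0.2, -0.2, -0.2]

```text
time_s: 39.95
position: [0.5915, 0.0256, 0.1894]
tcp_rot: [[-0.024, -0.066, 0.998], [-0.341, -0.937, -0.07], [0.94, -0.342, -0.0]]
force: [-0.4, -1.0, 0.8]
opening: 0.6
```

>>> arm_command:
  translation:
    - [0, 0, 0]
    - [0, 0, 0]
    - [0, 0, 0]
    - [0, 0, 0]
    - [0, 0, 0]
  rotation:
    - [0, 0, 0]
    - [0, 0, 0]
    - [0, 0, 0]
    - [0, 0, 0]
    - [0, 0, 0]
  grip: [-0.2, -0.2, -0.2, -0.2, -0.2]

```text
time_s: 40.45
position: [0.5915, 0.0256, 0.1894]
tcp_rot: [[-0.024, -0.066, 0.998], [-0.341, -0.937, -0.07], [0.94, -0.342, -0.0]]
force: [-0.1, -0.7, -0.0]
opening: 0.602
```

>>> arm_command:
  translation:
    - [0, 0, 0]
    - [0, 0, 0]
    - [0, 0, 0]
    - [0, 0, 0]
    - [0, 0, 0]
  rotation:
    - [0, 0, 0]
    - [0, 0, 0]
    - [0, 0, 0]
    - [0, 0, 0]
    - [0, 0, 0]
  grip: [-0.2, -0.2, -0.2, -0.2, -0.2]

```text
time_s: 40.95
position: [0.5915, 0.0256, 0.1894]
tcp_rot: [[-0.024, -0.066, 0.998], [-0.341, -0.937, -0.07], [0.94, -0.342, 0.0]]
force: [-0.6, 0.3, 0.0]
opening: 0.601
```

>>> arm_command:
  translation:
    - [0, 0, 0]
    - [0, 0, 0]
    - [0, 0, 0]
    - [0, 0, 0]
    - [0, 0, 0]
  rotation:
    - [0, 0, 0]
    - [0, 0, 0]
    - [0, 0, 0]
    - [0, 0, 0]
    - [0, 0, 0]
  grip: [-0.2, -0.2, -0.2, -0.2, -0.2]

```text
time_s: 41.45
position: [0.5915, 0.0256, 0.1894]
tcp_rot: [[-0.024, -0.066, 0.998], [-0.341, -0.937, -0.07], [0.94, -0.342, 0.0]]
force: [-0.5, -0.5, -0.6]
opening: 0.601
```

>>> arm_command:
  translation:
    - [0, 0, 0]
    - [0, 0, 0]
    - [0, 0, 0]
    - [0, 0, 0]
    - [0, 0, 0]
  rotation:
    - [0, 0, 0]
    - [0, 0, 0]
    - [0, 0, 0]
    - [0, 0, 0]
    - [0, 0, 0]
  grip: [-0.2, -0.2, -0.2, -0.2, -0.2]

```text
time_s: 41.95
position: [0.5915, 0.0256, 0.1894]
tcp_rot: [[-0.024, -0.066, 0.998], [-0.341, -0.938, -0.07], [0.94, -0.342, 0.0]]
force: [0.4, 0.5, 0.3]
opening: 0.599
```

>>> arm_command:
  translation:
    - [0, 0, 0]
    - [0, 0, 0]
    - [0, 0, 0]
    - [0, 0, 0]
    - [0, 0, 0]
  rotation:
    - [0, 0, 0]
    - [0, 0, 0]
    - [0, 0, 0]
    - [0, 0, 0]
    - [0, 0, 0]
  grip: [-0.2, -0.2, -0.2, -0.2, -0.2]

```text
time_s: 42.45
position: [0.5915, 0.0256, 0.1894]
tcp_rot: [[-0.024, -0.066, 0.998], [-0.341, -0.937, -0.07], [0.94, -0.342, 0.0]]
force: [-0.3, -0.2, 0.4]
opening: 0.599
```

```bash
python3 - <<'E'
from plan import *
# track dish motion in top view: rim-circle gradient fit in pixel shift via template matching
T=None
for i in range(22):
    t=bot.read_state()["time_s"]; c=cap("top"); g=c["image"].max(2)
    if T is None: T=g[150:235,340:412].copy() ; g0=g
    m=cv2.matchTemplate(g[140:245,325:427],T,cv2.TM_CCOEFF_NORMED); _,v,_,l=cv2.minMaxLoc(m)
    x,y=l; q=lambda a,b,c:.5*(a-c)/(a-2*b+c) if a-2*b+c else 0
    sx=x-15+(q(m[y,x-1],m[y,x],m[y,x+1]) if 0<x<m.shape[1]-1 else 0)
    sy=y-10+(q(m[y-1,x],m[y,x],m[y+1,x]) if 0<y<m.shape[0]-1 else 0)
    print(round(t,2),round(float(sx),2),round(float(sy),2),round(v,3),end=" | ")
print(proj(c,[[.573,-.217,.06],[.573,-.227,.06]]))
E
```

```text
42.45 0.03 -0.0 1.0 | 42.5 0.07 -0.01 0.998 | 42.55 0.2 -0.0 0.993 | 42.6 0.55 0.01 0.983 | 42.65 0.91 0.05 0.988 | 42.7 1.37 0.11 0.974 | 42.75 1.79 0.16 0.97 | 42.8 2.41 0.27 0.952 | 42.85 3.0 0.37 0.942 | 42.9 3.46 0.46 0.925 | 42.95 4.0 0.6 0.919 | 43.0 4.36 0.68 0.906 | 43.05 4.8 0.75 0.904 | 43.1 4.94 0.83 0.899 | 43.15 5.0 0.86 0.897 | 43.2 5.0 0.86 0.897 | 43.25 4.93 0.88 0.901 | 43.3 4.81 0.84 0.906 | 43.35 4.44 0.8 0.908 | 43.4 4.06 0.76 0.923 | 43.45 3.57 0.68 0.929 | 43.5 3.09 0.63 0.943 | [[348.7094 195.1893]
 [352.003  195.1833]]
```

```bash
python3 -c "
from h import *
print(bot.hand_in(), bot.read_state()['time_s'])"
```

```text
the job is handed in; nothing more can be done
the job is handed in; nothing more can be done
```

The flat rock is in the pan and the loaded pan hangs by its hook from the scale ring. I handed in at about 43.5 s; hand-in reports no verdict.

**What I did**
- I gripped the rock with the hand tilted 30° and set it under the bow into the pan, which stayed standing on the bench.
- I then took the pan by its sleeve, threaded the hook through the ring, and lowered it at about 0.03 m/s.
- I let go once the averaged vertical hand force was 0.01 ± 0.08 N.

**Last checks**
- **Weight:** the hand carried about 8.2 N before lowering, which by the spring rate draws the scale about 102 mm. That is inside the 40 to 118 mm window but near its upper end.
- **Position:** the networks put the hook about 0.25 m above the bench, and the one clean reading of the ring agreed within about 5 mm. The pan underside came out at 24 to 43 mm above the bench; 34 mm follows from the spring draw.
- **Motion:** the pan still swings about ±8 mm, with a peak speed near 0.035 m/s against the 0.12 m/s limit.
- **Hand:** it is backed off well clear and touches nothing.

**What disagreed or was not checked**
- Several network readings of the ring after release were scattered or plainly wrong. Two of them put it at about −0.32 m and 0.45 m high, so I ignored those.
- The moment reading stayed near 0.5 N m with and without contact, so I took it as a sensor offset.
- I did not directly measure the plunger's draw or speed, or the pan's tilt.
- I did not re-check the bystanders' positions; the hand never touched any of them on purpose.

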